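# Battery pack through the dust flap into the charging bay

### The arm

A 6-joint arm with a two-finger parallel gripper is mounted at the origin on the work surface. World frame = base frame: x ahead of the robot, y to its left, z up, the work surface at z = 0. Lengths are in m, angles in degrees, forces in N, time in s.
With the tool pointing down it reaches from about 0.4 to 0.825 m from the base axis. Payload 7 kg.
Tool frame: the origin (TCP) lies on the front face of the gripper's body, between the roots of the fingers; the fingertips stand 66 mm ahead of it and the grasp point (between the pads) lies 47 mm ahead of it (ctrl.grasp_offset is the z of the grasp point in the tool frame, in m); z points along the fingers, y is the direction in which the jaws open and shut (so a half turn about z gives the same grasp; the last joint's range is limited). The gripper opens to 88 mm and grips with 3 to 60 N. Pads are 19 mm wide; open, the fingers measure 130 mm over their backs; the gripper's body (78 mm by 193 mm) begins 47 mm behind the grasp point.
Start: joints at [85.606, 20.546, 0.682, 0, -70.136, -16.507], TCP at [0.241, 0.631, 0.292] pointing down, gripper open.
Joint ranges: [-176.03, 176.03], [-82.01, 121.73], [-58.28, 71.71], [-173.87, 95.51], [-174.79, -0.11], [-173.66, 173.66]. Speed limits (degrees/s): [136.94, 136.94, 172.46, 180, 180, 180].

### API

Orientations are given as [roll, pitch, yaw] about the fixed x, y, z axes, in that order (R = Rz(yaw) Ry(pitch) Rx(roll)).
In Python, from plant import ctrl gives the robot as it stands.
- The arm moves only by the shell command python3 -m creep 'ROWS'. ROWS is JSON, a list of rows, each a list of 7 numbers: the turn, a rotation vector about the tool's x, y, z in rad, then the shift along the tool's x, y, z in m, then the opening, from 0 (shut) to 1 (fully open). In form: [[wx, wy, wz, dx, dy, dz, grip], ...]. A call has 1 to 12 rows; each row is the pose to reach, as a shift and turn from the pose commanded when the call began, along the tool's axes at that moment; what a row does not reach only later rows make up. A row lasts 1/12 s, in which the tool goes at most 41.7 mm and 7.16 degrees, less where a joint would pass 70% of its speed; a pose out of reach is approached as far as the arm can. A call with a gripper value outside its range is refused whole. The fingers move at their own pace and stop on an object; the grip force is fixed at half the most. Time passes only in rows, so rows that repeat a pose let the fingers close. It gives the time, the measured TCP pose, the force and the opening at its end, in the units of the state.
- ctrl.get_obs(): the state, without advancing time (a new reading comes with each control period).
- ctrl.snapshot(name): name is "side" or "top" or "wrist"; returns the picture (384x512x3 uint8, blue, green, red); there is no depth.
- ctrl.camera_model(name): a dict with "K" (3x3 intrinsics, pixels), "rvec" (rotation vector, rad) and "tvec" (3), from world to camera coordinates, as OpenCV has them. Camera axes: x right, y down, z forward; pixel columns grow to the right and rows downward; lengths in m; the calibration is good to about 2 mm. The wrist camera is an equidistant fisheye: a pixel r from the principal point sees the ray r / f radians off the axis. A picture is of the moment at which its call begins: read the wrist's pose just before it. camera_model takes no time and is no camera call; for the wrist camera it gives the pose at the moment of the call.
- ctrl.close_job(): hands the job in, once; it reports no verdict.
The state is a dict: "clock": time; "joint_pos": joint angles; "qvel": joint speeds; "tau": joint torques, N m; "tool_pos": TCP position; "orientation": TCP orientation; "force": force on the tool from outside, world axes, zero at the start; "moment": the same for the moment, N m; "opening": finger opening in m.
Only numpy, scipy, OpenCV 4.12 (cv2) and the standard library are available. Lean on these libraries where they do the work, as an engineer would, in place of code of your own. Each camera call takes 0.05 s, during which the arm holds its last target.

### The job

Put the loose battery pack on charge: lay it flat on the deck between the kerbs in front of the bay's flap, terminal end towards the flap, and push it through the sprung flap and on until you feel the sprung contact plate at the far end give by about 5 mm - gently, never as much as 12 mm, or the contacts are overstrained. Then take the gripper out so that the flap swings shut behind the pack. Leave everything else on the bench where it is.

Things in the scene. Friction and masses are not known exactly. Their poses are not given: they have to be found in the camera images.
- pack_center (a point): Centre (26 mm above the underside) of the loose power-tool battery pack, 0.35 to 0.6 kg: a grey block 84 long (its x) x 56 wide (its y) x 40 high, with a black terminal block on top (60 x 36 x 13 high, nearer the terminal end); 52 high in all. +x points to the terminal end: two upright brass strips on the end face, two on top. The tail has a low black latch tab on top.
- pack_nose (a point): Middle of the pack's terminal-end face, 42 mm in front of its centre, 26 above its underside.
- bay: Fixed charging bay: grey sheet walls on an aluminium deck 8 mm thick. Origin: on the bench top, under the middle of the flap gate's doorway. Its x is the level direction in which the pack is pushed in, y to the left of that, z up. Deck and kerbs lie before the gate (x below 0), the walled channel behind it (x 0 to 280 mm).
- lane (a point): On the deck's upper face before the gate, 80 mm in front of the flap, midway between two straight kerbs: 8 mm high above the deck, 4 thick, 70 apart (inner faces, bay y -35 and +35). The open deck reaches 140 mm in front of the flap.
- slot (a point): Middle of the channel's slot, 150 mm behind the flap, 69 above the bench. Channel: 72 mm wide (bay y -36 to +36; wider on the left for x 0 to 75, where the flap folds away), roofed 66 to 69 above the bench by two clear strips. The slot between them, 46 wide (y -23 to +23), is open from the gate on, so shut fingers can follow the pack; the pack does not fit through the slot.
- flap (a joint): Sprung steel flap in the gate, rad: 0 shut, grows as it swings in towards bay +x, to 1.6. 73 mm wide, 46 high, 3 thick, on an upright pin at the doorway's left (bay x 0, y +42). The pack's nose feels up to about 8 N as it starts to open, then less; it drags on the pack's left side and can fall shut only when the pack's tail is over 75 mm behind the gate and the fingers are out of its way.
- contact_plate (a joint): Brass plate on springs across the channel: how far it is pushed in, m; 0 at rest, end of travel 0.020. Its face at rest is 165 to 205 mm behind the flap, set anew each time: feel for it. It gives at about 4 N, then 1 N more per mm (damped, 60 N s/m), on top of the pack's friction of 1 to 4 N. Home: over 0.003; overstrained: over 0.012. Let go, it eases the pack back to 0.
- spanner: Bystander, to be left where it is: steel spanner, 170 long (mm), lying flat.
- screwdriver: Bystander, to be left where it is: screwdriver with black handle, 190 long (mm), lying flat.
- jar: Bystander, to be left where it is: glass jar with steel cap, 64 across, 85 high (mm). Origin under its middle.
- tape_roll: Bystander, to be left where it is: cardboard-coloured roll of tape, 76 across, 24 high (mm). Origin under its middle.
- bolt: Bystander, to be left where it is: bolt standing on its head, 47 high (mm). Origin under its middle.
Not all that is in view belongs to the job. Leave any purple look-alike of the part that bears pack_center alone.

How it is judged (in metres and radians):
On the way, in this order (a step that is already met when the one before it is completed fails the run):
1. the pack lies flat on the deck between the kerbs before the shut flap, terminal end ahead (x of pack_center in the frame of bay between -0.14 and -0.045 m and y of pack_center in the frame of bay between -0.018 and 0.018 m and z of pack_center in the frame of bay between 0.028 and 0.041 m and angle between pack_center's own z axis and vertical below 0.2 rad and value of joint flap below 0.15 rad and x of pack_nose in the frame of bay above -0.087 m), for 0.1 s.
2. the pack, flat on the deck, has the flap pushed open with its terminal end (value of joint flap above 0.5 rad and x of pack_nose in the frame of bay above 0 m and x of pack_center in the frame of bay below 0.08 m and z of pack_center in the frame of bay between 0.028 and 0.041 m and angle between pack_center's own z axis and vertical below 0.2 rad), for 0.05 s.
3. the pack is pressed home: the contact plate gives by more than 3 mm (value of joint contact_plate above 0.003 m and x of pack_center in the frame of bay above 0.11 m), for 0.1 s.
At the end, for the whole second after the job is handed in: The flap is shut (under 0.08 rad) and still; the pack lies flat (tilt under 0.2 rad) on the deck behind it, terminal end inward: centre over 112 mm and terminal end over 150 mm behind the gate, within 20 mm of the channel's middle and 0.2 rad of its direction (value of joint flap below 0.08 rad and x of pack_center in the frame of bay above 0.112 m and x of pack_nose in the frame of bay above 0.15 m and z of pack_center in the frame of bay between 0.028 and 0.041 m and angle between pack_center's own z axis and vertical below 0.2 rad and y of pack_center in the frame of bay between -0.02 and 0.02 m and angle between the x axis of pack_center and the x axis of bay, either way round below 0.2 rad and velocity of joint flap between -0.05 and 0.05 rad/s); the robot touches nothing.
It fails at once if the contact plate is pushed in by more than 12 mm (value of joint contact_plate above 0.012 m).
It fails at once if a bystander is shifted by more than 30 mm (distance of any of spanner, screwdriver, jar, tape_roll, bolt from where it was at the start of the episode above 0.03 m).
It also fails if it takes over 64 s, if anything falls off the work surface, if the arm or the gripper's body presses on something with over 40 N, if the wrist force passes 120 N, or if a joint passes its speed limit or range.

## Working session

There is one attempt and no reset: what is moved stays moved. The work goes in short steps, Python scripts to look and compute and a shell command to move; the robot and the scene stay as the last step left them, time stands still between calls to the robot, and variables do not carry over. Pictures are saved under pics/ and viewed, and the job is handed in when it is done.

```bash
ls; mkdir -p pics; python3 - <<'E'
from plant import ctrl
import cv2
for n in ("side","top","wrist"):
    m=ctrl.camera_model(n); print(n,{k:(v.tolist() if hasattr(v,'tolist') else v) for k,v in m.items()})
    cv2.imwrite(f"pics/{n}0.png",ctrl.snapshot(n))
print(ctrl.get_obs())
E
```

```text
pics
side {'K': [[359.6256631771131, 0.0, 255.83189235175777], [0.0, 359.6256631771131, 196.39344526905816], [0.0, 0.0, 1.0]], 'rvec': [0.7115778526066482, -2.620994457155558, 1.1300853083797937], 'tvec': [0.4341597341273394, 0.21310685626136971, 0.7213360196042304]}
top {'K': [[481.95182973658655, 0.0, 252.58541367050432], [0.0, 481.95182973658655, 190.30240125610808], [0.0, 0.0, 1.0]], 'rvec': [2.0016016317096637, -2.1933921961224128, 0.25347911167234566], 'tvec': [0.045204810246100624, 0.4946296207900472, 1.0539061423777125]}
wrist {'K': [[297.3186396354542, 0.0, 253.4880493004849], [0.0, 297.3186396354542, 191.00451042869673], [0.0, 0.0, 1.0]], 'rvec': [-1.6678618059062607, 2.4253737076539488, 0.3701854012172799], 'tvec': [0.6729836983360993, -0.03876060783633516, 0.39300426296423446]}
{'clock': 0.15, 'joint_pos': array([ 8.56079191e+01,  2.05823007e+01,  6.45907202e-01, -1.54426432e-02,
       -7.01378621e+01, -1.65078336e+01]), 'qvel': array([-0.03561943, -0.23247055,  0.14018772,  0.02867929,  0.01083765,
        0.06780045]), 'tau': array([-1.20043140e-03, -5.83277392e+01,  2.93288523e+01,  7.00123608e+00,
        8.75873870e-03, -1.14353900e-04]), 'tool_pos': array([0.2406973 , 0.63030677, 0.29143263]), 'orientation': array([ 1.79924679e+02, -7.18085778e-03, -2.09051660e+01]), 'force': array([ 0.05393526,  0.48166065, -0.1689736 ]), 'moment': array([ 0.02671635,  0.02788558, -0.01864621]), 'opening': 0.08790305306321465}
```

View pics/side0.png

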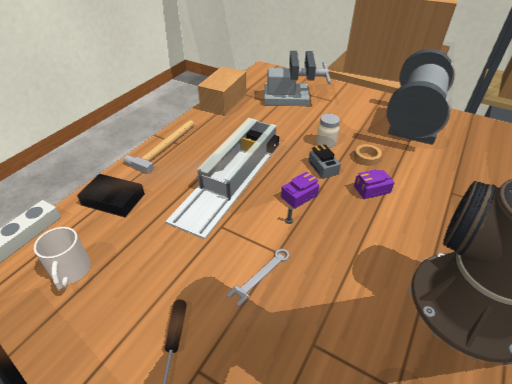

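View pics/top0.png

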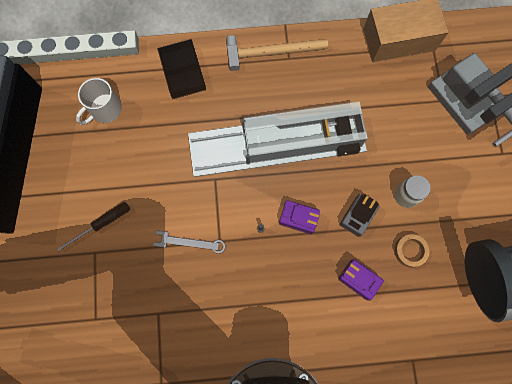

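View pics/wrist0.png

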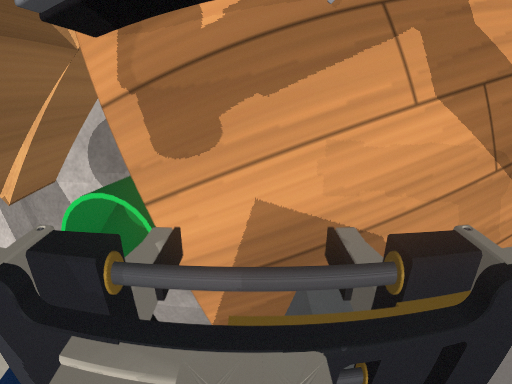

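The side and top views show the grey and black pack at top pixel (360,213). The bay runs from its open deck at (190,150) to its closed end at (365,130). Next I'll zoom in and set up helpers.

```bash
cat > h.py <<'E'
import numpy as np, cv2
from plant import ctrl
def cam(n):
    m=ctrl.camera_model(n);K=np.array(m['K']);R=cv2.Rodrigues(np.array(m['rvec'],float))[0];t=np.array(m['tvec'],float).ravel();return K,R,t
def ray(n,uv,c=None):
    K,R,t=c or cam(n); x=(uv[0]-K[0,2])/K[0,0];y=(uv[1]-K[1,2])/K[1,1]
    if n=='wrist':
        r=np.hypot(x,y); d=np.array([x/r*np.sin(r),y/r*np.sin(r),np.cos(r)]) if r>0 else np.array([0,0,1.])
    else: d=np.array([x,y,1.])
    return -R.T@t, R.T@d
def onz(n,uv,z,c=None):
    o,d=ray(n,uv,c); return o+d*(z-o[2])/d[2]
def proj(n,P,c=None):
    K,R,t=c or cam(n); p=R@np.asarray(P,float)+t
    if n=='wrist':
        r=np.hypot(p[0],p[1]);th=np.arctan2(r,p[2]);return K[0,2]+K[0,0]*th*p[0]/r,K[1,2]+K[1,1]*th*p[1]/r
    return K[0,2]+K[0,0]*p[0]/p[2],K[1,2]+K[1,1]*p[1]/p[2]
E
python3 - <<'E'
import cv2
a=cv2.imread('pics/top0.png'); cv2.imwrite('pics/t1.png',cv2.resize(a[95:185,180:380],None,fx=4,fy=4,interpolation=cv2.INTER_CUBIC))
cv2.imwrite('pics/t2.png',cv2.resize(a[165:265,320:440],None,fx=6,fy=6,interpolation=cv2.INTER_CUBIC)[:600])
a=cv2.imread('pics/side0.png'); cv2.imwrite('pics/s1.png',cv2.resize(a[110:235,160:360],None,fx=4,fy=4,interpolation=cv2.INTER_CUBIC))
E
```

```text
(no output)
```

View pics/t1.png

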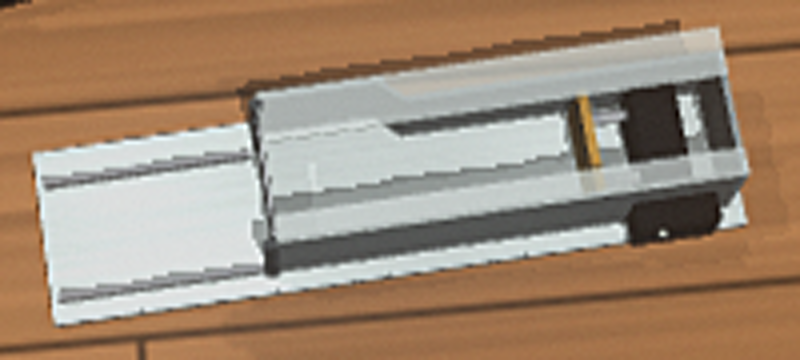

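View pics/t2.png

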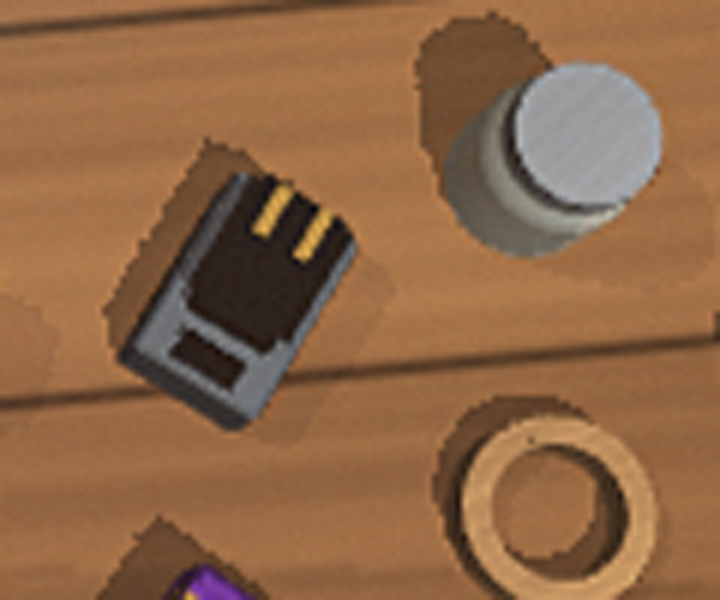

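View pics/s1.png

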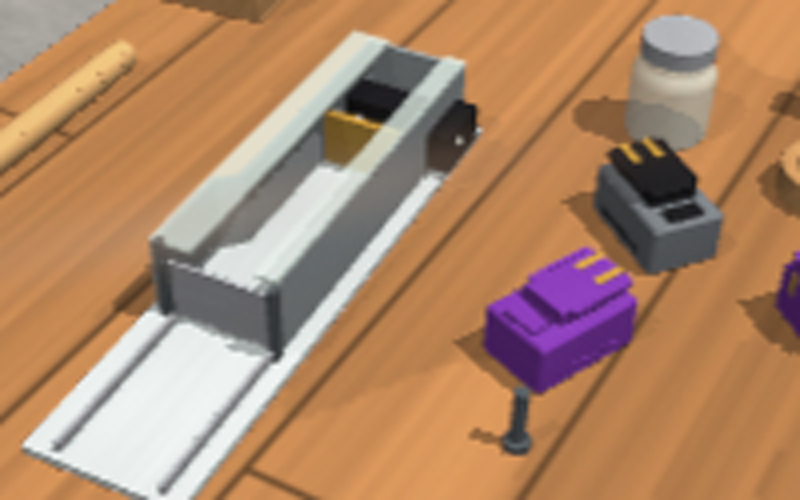

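```bash
python3 - <<'E'
from h import *
c=cam('top')
T1=lambda u,v:(180+(u+.5)/4-.5,95+(v+.5)/4-.5)
T2=lambda u,v:(320+(u+.5)/6-.5,165+(v+.5)/6-.5)
S1=lambda u,v:(160+(u+.5)/4-.5,110+(v+.5)/4-.5)
p=lambda s,q:print(s,np.round(q,4))
print('bay top')
for s,uv,z in [('deck front L',(33,152),.008),('deck front R',(55,325),.008),('kerbL a',(45,183),.016),('kerbL b',(250,155),.016),('kerbR a',(60,297),.016),('kerbR b',(262,268),.016),('plate',(582,97),.06),('plate R',(598,170),.06),('roof farL',(718,30),.069),('roof far R',(746,172),.069),('roof nearL',(250,95),.069),('roof nearR',(272,243),.069),('deck far R',(748,222),.008)]:
    p(s,onz('top',T1(*uv),z,c))
print('pack')
P={}
for s,uv,z in [('noseL',(240,172),.04),('tailL',(118,352),.04),('tailR',(238,427),.0395),('blk nL',(270,175),.0525),('blk nR',(355,228),.0525),('strip1 mid tip',(282,188),.0525),('strip2',(322,210),.0525)]:
    P[s]=onz('top',T2(*uv),z,c);p(s,P[s])
cs=cam('side')
print('side')
for s,uv,z in [('deck front L',(22,448),.008),('tailL',(652,270),.0),('tailLtop',(655,228),.04),('noseLtop',(598,168),.04),('tailR top',(722,212),.04),('tailR bot',(718,250),.0),('noseL bot',(602,210),0)]:
    p(s,onz('side',S1(*uv),z,cs))
E
```

```text
bay top
deck front L [0.6704 0.146  0.008 ]
deck front R [0.5579 0.1393 0.008 ]
kerbL a [0.6465 0.1389 0.016 ]
kerbL b [0.653  0.0118 0.016 ]
kerbR a [0.5729 0.1343 0.016 ]
kerbR b [0.5799 0.0107 0.016 ]
plate [ 0.655  -0.1884  0.06  ]
plate R [ 0.6084 -0.1921  0.06  ]
roof farL [ 0.6863 -0.2728  0.069 ]
roof far R [ 0.5961 -0.2764  0.069 ]
roof nearL [0.671  0.0089 0.069 ]
roof nearR [0.5784 0.004  0.069 ]
deck far R [ 0.5842 -0.2897  0.008 ]
pack
noseL [ 0.471  -0.2492  0.04  ]
tailL [ 0.4049 -0.1925  0.04  ]
tailR [ 0.372  -0.2344  0.0395]
blk nL [ 0.4661 -0.2575  0.0525]
blk nR [ 0.4424 -0.287   0.0525]
strip1 mid tip [ 0.4606 -0.2614  0.0525]
strip2 [ 0.4506 -0.2754  0.0525]
side
deck front L [0.6685 0.148  0.008 ]
tailL [ 0.4088 -0.2085  0.    ]
tailLtop [ 0.4104 -0.2037  0.04  ]
noseLtop [ 0.4713 -0.2462  0.04  ]
tailR top [ 0.3777 -0.2434  0.04  ]
tailR bot [ 0.377  -0.2527  0.    ]
noseL bot [ 0.4663 -0.2528  0.    ]
```

Measured values are consistent with the sizes given. The pack is about (0.4225,-0.243) with yaw about -39.5°. The bay yaw is about -87° and the gate about (0.618,0.003). I'll go near the pack and refine with the wrist camera.

```bash
cat >> h.py <<'E'
from scipy.spatial.transform import Rotation as Ro
def pose():
    o=ctrl.get_obs(); return np.array(o['tool_pos']),Ro.from_euler('xyz',o['orientation'],degrees=True),o
def go(p,yaw):
    p0,R0,o=pose(); Rt=Ro.from_euler('xyz',[180,0,yaw],degrees=True)
    w=(R0.inv()*Rt).as_rotvec(); d=R0.inv().apply(np.array(p)-p0)
    print('go',p,yaw,np.round(w,4),np.round(d,4))
E
python3 - <<'E'
from h import *
go([.5,.2,.28],-39.5)
E
```

```text
go [0.5, 0.2, 0.28] -39.5 [ 1.300e-03 -3.000e-04  3.245e-01] [0.3958 0.3094 0.0119]
```

```bash
python3 -m creep '[[0,0,0.325,0.396,0.309,0.012,1],[0,0,0.325,0.396,0.309,0.012,1],[0,0,0.325,0.396,0.309,0.012,1],[0,0,0.325,0.396,0.309,0.012,1],[0,0,0.325,0.396,0.309,0.012,1],[0,0,0.325,0.396,0.309,0.012,1],[0,0,0.325,0.396,0.309,0.012,1],[0,0,0.325,0.396,0.309,0.012,1],[0,0,0.325,0.396,0.309,0.012,1],[0,0,0.325,0.396,0.309,0.012,1],[0,0,0.325,0.396,0.309,0.012,1],[0,0,0.325,0.396,0.309,0.012,1]]'
python3 - <<'E'
from h import *
go([.4225,-.243,.24],-39.5)
E
```

```text
clock: 1.15
tool_pos: [0.4997, 0.2007, 0.2803]
orientation: [-180.0, 0.0, -39.5]
force: [0.5, 0.5, -0.4]
opening: 0.0878
go [0.4225, -0.243, 0.24] -39.5 [-0.0003  0.0001 -0.0001] [0.2227 0.3915 0.0402]
```

```bash
python3 -m creep '[[0,0,0,0.223,0.391,0.04,1],[0,0,0,0.223,0.391,0.04,1],[0,0,0,0.223,0.391,0.04,1],[0,0,0,0.223,0.391,0.04,1],[0,0,0,0.223,0.391,0.04,1],[0,0,0,0.223,0.391,0.04,1],[0,0,0,0.223,0.391,0.04,1],[0,0,0,0.223,0.391,0.04,1],[0,0,0,0.223,0.391,0.04,1],[0,0,0,0.223,0.391,0.04,1],[0,0,0,0.223,0.391,0.04,1],[0,0,0,0.223,0.391,0.04,1]]'
python3 - <<'E'
from h import *
import pickle
c=cam('wrist'); pickle.dump(c,open('cw1.pkl','wb'))
cv2.imwrite('pics/w1.png',ctrl.snapshot('wrist'))
p,R,o=pose(); print(p, -c[1].T@c[2], c[1][2])
print('expected pack centre px',proj('wrist',[.4225,-.243,.04],c))
E
```

```text
clock: 2.15
tool_pos: [0.4206, -0.2451, 0.2392]
orientation: [179.9, 0.1, -39.8]
force: [0.1, 0.5, 0.6]
opening: 0.0875
[ 0.4211213  -0.24340613  0.23947489] [ 0.48315788 -0.29804425  0.33227057] [-0.23318083  0.19095027 -0.95350128]
expected pack centre px (np.float64(249.32357374324258), np.float64(181.1610188018689))
```

View pics/w1.png

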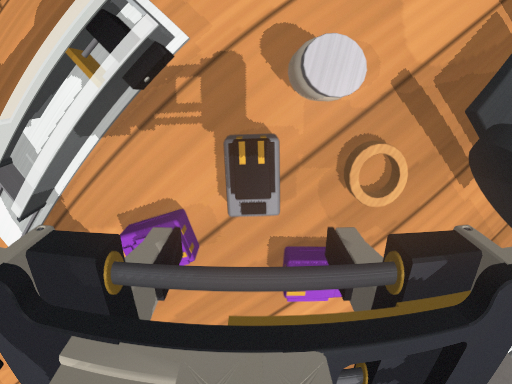

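```bash
python3 - <<'E'
from h import *
import pickle
c=pickle.load(open('cw1.pkl','rb'))
im=cv2.imread('pics/w1.png')
cr=cv2.resize(im[125:225,215:295],None,fx=6,fy=6,interpolation=cv2.INTER_CUBIC);cv2.imwrite('pics/w1c.png',cr)
def mk(ctr,yaw):
    a=np.radians(yaw);ex=np.array([np.cos(a),np.sin(a),0]);ey=np.array([-ex[1],ex[0],0])
    return [np.array([*ctr,0])+ex*x+ey*y for x,y in ((.042,.028),(.042,-.028),(-.042,-.028),(-.042,.028))],ex,ey
Q,ex,ey=mk((.4225,-.243),-39.5)
for z in (.04,0):
    print([tuple(np.round(proj('wrist',q+[0,0,z],c),1)) for q in Q])
C=np.array([.4225,-.243,.012])
for s in (1,-1):
    pts=np.array([proj('wrist',C+ex*x+ey*s*y,c) for x,y in((.012,.042),(.012,.067),(-.012,.067),(-.012,.042))],np.int32)
    cv2.polylines(im,[pts],True,(255,255,0),1)
    cv2.polylines(im,[np.array([proj('wrist',q+[0,0,.04],c) for q in Q],np.int32)],True,(0,255,0),1)
cv2.imwrite('pics/w1o.png',im)
E
```

```text
[(np.float64(220.7), np.float64(140.6)), (np.float64(277.2), np.float64(140.2)), (np.float64(275.9), np.float64(218.9)), (np.float64(223.6), np.float64(219.2))]
[(np.float64(224.4), np.float64(135.8)), (np.float64(274.4), np.float64(135.4)), (np.float64(273.5), np.float64(205.9)), (np.float64(226.6), np.float64(206.2))]
```

View pics/w1c.png

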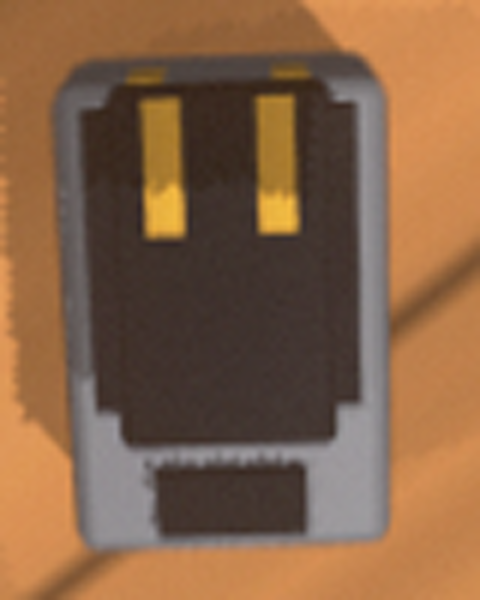

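View pics/w1o.png

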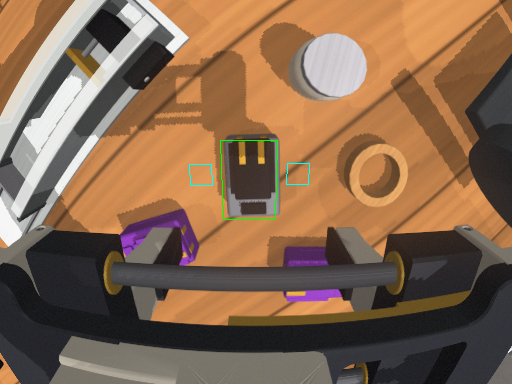

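```bash
python3 - <<'E'
from h import *
import pickle
c=pickle.load(open('cw1.pkl','rb'))
f=lambda u,v:(215+(u+.5)/6-.5,125+(v+.5)/6-.5)
P=[onz('wrist',f(*uv),.04,c) for uv in((57,90),(385,84),(390,540),(84,547))]
for q in P: print(np.round(q,4))
print('mean',np.mean(P,0),'len',[np.linalg.norm(P[i]-P[(i+1)%4]) for i in range(4)])
d=P[0]-P[3];e=P[1]-P[2];print(np.degrees(np.arctan2(d[1],d[0])),np.degrees(np.arctan2(e[1],e[0])))
w=P[0]-P[1];w2=P[3]-P[2];print([np.degrees(np.arctan2(q[1],q[0]))-90 for q in (w,w2)])
E
```

```text
[ 0.4713 -0.2514  0.04  ]
[ 0.4374 -0.2935  0.04  ]
[ 0.3737 -0.244   0.04  ]
[ 0.4075 -0.2015  0.04  ]
mean [ 0.42248222 -0.24758307  0.04      ] len [np.float64(0.05408824665890637), np.float64(0.0806917227432437), np.float64(0.05423948571320287), np.float64(0.08102074815829143)]
-37.97832298834209 -37.86815851712029
[np.float64(-38.83210910964978), np.float64(-38.48198048425597)]
```

```bash
python3 - <<'E'
from h import *
go([.4225,-.246,.078],-38.3)
E
```

```text
go [0.4225, -0.246, 0.078] -38.3 [ 0.0009  0.0014 -0.0265] [0.0029 0.001  0.1615]
```

```bash
python3 -m creep '[[0.001,0.0014,-0.0265,0.003,0.001,0.02,1],[0.001,0.0014,-0.0265,0.003,0.001,0.05,1],[0.001,0.0014,-0.0265,0.003,0.001,0.08,1],[0.001,0.0014,-0.0265,0.003,0.001,0.11,1],[0.001,0.0014,-0.0265,0.003,0.001,0.13,1],[0.001,0.0014,-0.0265,0.003,0.001,0.15,1],[0.001,0.0014,-0.0265,0.003,0.001,0.1615,1],[0.001,0.0014,-0.0265,0.003,0.001,0.1615,1],[0.001,0.0014,-0.0265,0.003,0.001,0.1615,1]]'
python3 - <<'E'
from h import *
cv2.imwrite('pics/w2.png',ctrl.snapshot('wrist')); cv2.imwrite('pics/s2.png',ctrl.snapshot('side')); print(pose()[0])
E
```

```text
clock: 2.95
tool_pos: [0.4242, -0.2428, 0.0785]
orientation: [-180.0, -0.0, -37.9]
force: [0.7, -0.4, 0.5]
opening: 0.0875
[ 0.42497688 -0.24319762  0.07964239]
```

View pics/w2.png

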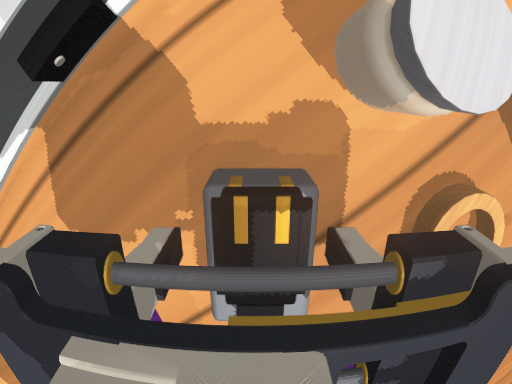

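View pics/s2.png

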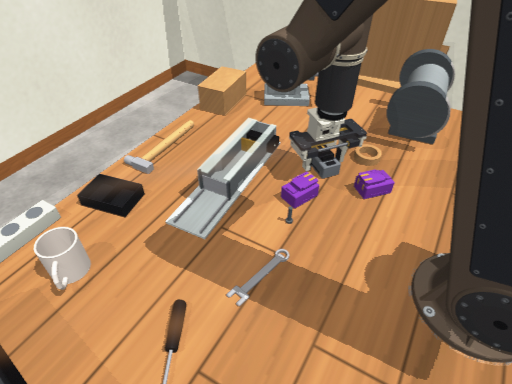

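Pack sits between the fingers, roughly centred. The purple packs are clear, so I'll close.

```bash
python3 -m creep '[[0,0,0,0,0,0,0.5],[0,0,0,0,0,0,0.5],[0,0,0,0,0,0,0.5],[0,0,0,0,0,0,0.5],[0,0,0,0,0,0,0.5],[0,0,0,0,0,0,0.5],[0,0,0,0,0,0,0.5],[0,0,0,0,0,0,0.5]]'
python3 -m creep '[[0,0,0,0,0,-0.02,0.5],[0,0,0,0,0,-0.05,0.5],[0,0,0,0,0,-0.09,0.5],[0,0,0,0,0,-0.13,0.5],[0,0,0,0,0,-0.16,0.5],[0,0,0,0,0,-0.16,0.5]]'
python3 - <<'E'
from h import *
import pickle
c=cam('wrist');pickle.dump(c,open('cw3.pkl','wb'))
cv2.imwrite('pics/w3.png',ctrl.snapshot('wrist')); cv2.imwrite('pics/s3.png',ctrl.snapshot('side')); print(pose()[0],pose()[2]['orientation'])
E
```

```text
clock: 3.72
tool_pos: [0.4238, -0.2438, 0.079]
orientation: [-180.0, -0.1, -38.0]
force: [-2.5, -1.4, 6.2]
opening: 0.0562
clock: 4.22
tool_pos: [0.4265, -0.2442, 0.2448]
orientation: [-179.7, -0.6, -38.0]
force: [1.5, 0.2, -4.7]
opening: 0.0555
[ 0.4238536  -0.24317586  0.23911725] [-1.79837464e+02 -1.54335238e-01 -3.80357134e+01]
```

View pics/w3.png

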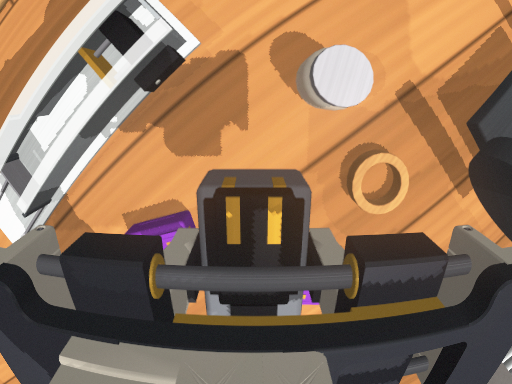

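View pics/s3.png

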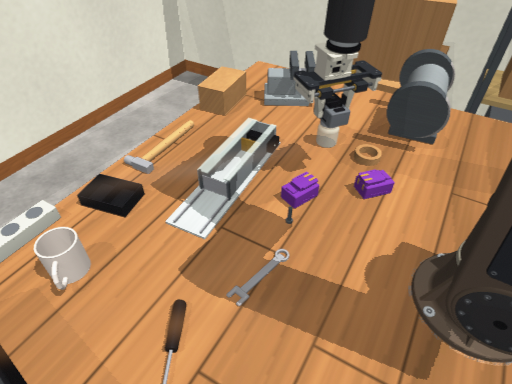

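```bash
python3 - <<'E'
import cv2
im=cv2.imread('pics/w3.png');cv2.imwrite('pics/w3c.png',cv2.resize(im[160:260,190:320],None,fx=6,fy=6,interpolation=cv2.INTER_CUBIC))
E
```

```text
(no output)
```

View pics/w3c.png

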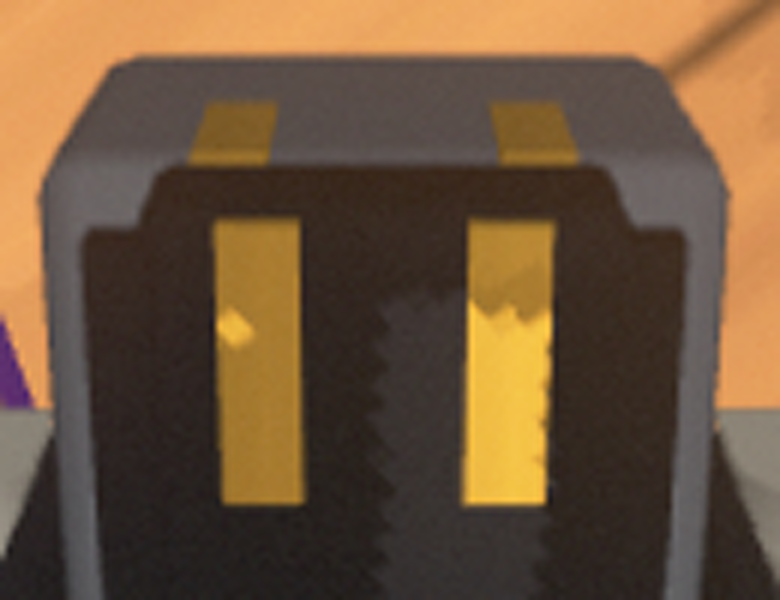

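```bash
python3 - <<'E'
from h import *
import pickle
c=pickle.load(open('cw3.pkl','rb'));p,R,o=pose()
f=lambda u,v:(190+(u+.5)/6-.5,160+(v+.5)/6-.5)
for uv,dz in(((52,168),.039),((718,168),.039),((130,58),.0785),((640,58),.0785)):
    q=onz('wrist',f(*uv),p[2]-dz,c); print(np.round(R.inv().apply(q-p),4))
# bay from top image kerbs
E
```

```text
[ 0.043  -0.0272  0.0392]
[0.0431 0.0273 0.039 ]
[ 0.0433 -0.0262  0.0787]
[0.0434 0.0263 0.0785]
```

```bash
python3 - <<'E'
from h import *
go([.614,.08,.22],-87)
E
```

```text
go [0.614, 0.08, 0.22] -87 [-0.0038 -0.0013  0.8546] [-0.0494 -0.3716  0.02  ]
```

```bash
python3 -m creep '[[-0.003,-0.001,0.855,-0.049,-0.372,0.02,0.5],[-0.003,-0.001,0.855,-0.049,-0.372,0.02,0.5],[-0.003,-0.001,0.855,-0.049,-0.372,0.02,0.5],[-0.003,-0.001,0.855,-0.049,-0.372,0.02,0.5],[-0.003,-0.001,0.855,-0.049,-0.372,0.02,0.5],[-0.003,-0.001,0.855,-0.049,-0.372,0.02,0.5],[-0.003,-0.001,0.855,-0.049,-0.372,0.02,0.5],[-0.003,-0.001,0.855,-0.049,-0.372,0.02,0.5],[-0.003,-0.001,0.855,-0.049,-0.372,0.02,0.5],[-0.003,-0.001,0.855,-0.049,-0.372,0.02,0.5],[-0.003,-0.001,0.855,-0.049,-0.372,0.02,0.5],[-0.003,-0.001,0.855,-0.049,-0.372,0.02,0.5]]'
python3 - <<'E'
from h import *
import pickle
p,R,o=pose();c=cam('wrist');pickle.dump((c,p,o),open('cw4.pkl','wb'))
im=ctrl.snapshot('wrist');cv2.imwrite('pics/w4.png',cv2.resize(im,None,fx=1.5,fy=1.5,interpolation=cv2.INTER_CUBIC));print(p,o['orientation'],o['force'])
E
```

```text
clock: 5.32
tool_pos: [0.6133, 0.0806, 0.2155]
orientation: [179.6, -0.1, -86.9]
force: [-0.5, -0.4, -4.9]
opening: 0.0556
[0.61330784 0.08063124 0.2154888 ] [ 1.79609361e+02 -1.04131122e-01 -8.69123555e+01] [-0.47085176 -0.44456072 -4.88563578]
```

View pics/w4.png

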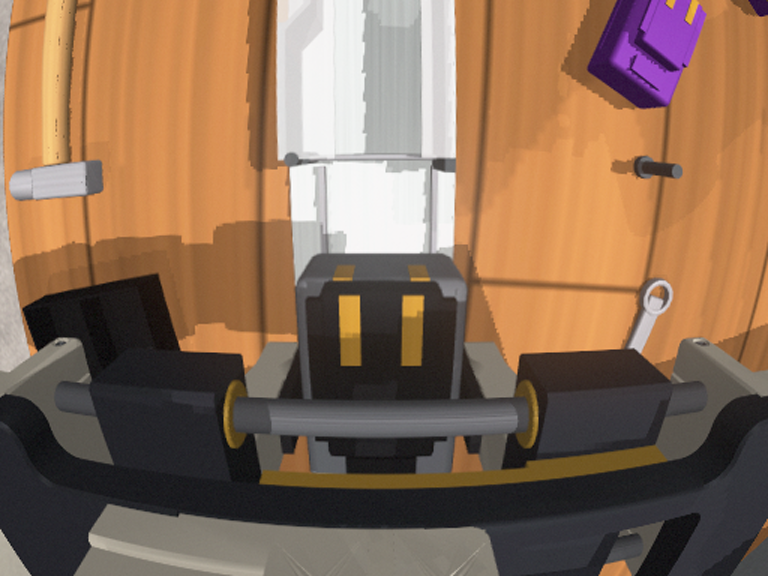

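```bash
python3 - <<'E'
import cv2
im=cv2.imread('pics/w4.png')
cv2.imwrite('pics/w4c.png',cv2.resize(im[120:265,270:470],None,fx=4,fy=4,interpolation=cv2.INTER_CUBIC))
E
```

```text
(no output)
```

View pics/w4c.png

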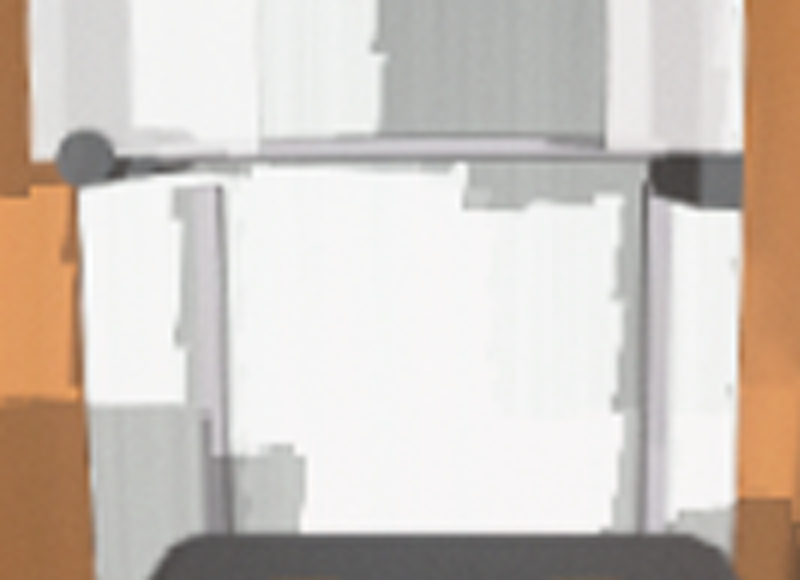

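```bash
python3 - <<'E'
from h import *
import pickle
c,p,o=pickle.load(open('cw4.pkl','rb'))
f=lambda u,v:((270+u/4+.5)/1.5-.5,(120+v/4+.5)/1.5-.5)
for s,uv,z in(('L far',(218,200),.016),('L near',(220,520),.016),('R far',(650,200),.016),('R near',(644,520),.016),('pin',(85,158),.06),('pin',(85,158),.069),('post R edge',(648,155),.06),('flap top L',(260,158),.055),('flap top R',(640,158),.055),('roofslotL',(258,120),.069),('roofslotR',(607,120),.069),('roofslotL',(258,10),.069),('roofslotR',(607,10),.069)):
    print(s,np.round(onz('wrist',f(*uv),z,c),4))
E
```

```text
L far [0.6516 0.0118 0.016 ]
L near [0.6497 0.0656 0.016 ]
R far [0.5812 0.0081 0.016 ]
R near [0.5782 0.0619 0.016 ]
pin [0.6655 0.0044 0.06  ]
pin [0.6638 0.0042 0.069 ]
post R edge [5.874e-01 4.000e-04 6.000e-02]
flap top L [0.6414 0.0039 0.055 ]
flap top R [0.5879 0.001  0.055 ]
roofslotL [ 0.6406 -0.0015  0.069 ]
roofslotR [ 0.5943 -0.0039  0.069 ]
roofslotL [ 0.6413 -0.0164  0.069 ]
roofslotR [ 0.5952 -0.0188  0.069 ]
```

```bash
python3 - <<'E'
from h import *
go([.6135,.0754,.088],-87.2)
E
```

```text
go [0.6135, 0.0754, 0.088] -87.2 [ 0.0062 -0.0018  0.0041] [ 0.0041 -0.001   0.1282]
```

```bash
python3 -m creep '[[0,0,0.005,0.004,-0.001,0.02,0.5],[0,0,0.005,0.004,-0.001,0.05,0.5],[0,0,0.005,0.004,-0.001,0.08,0.5],[0,0,0.005,0.004,-0.001,0.1,0.5],[0,0,0.005,0.004,-0.001,0.11,0.5],[0,0,0.005,0.004,-0.001,0.11,0.5],[0,0,0.005,0.004,-0.001,0.11,0.5],[0,0,0.005,0.004,-0.001,0.11,0.5]]'
python3 - <<'E'
from h import *
import pickle
for i in range(3):
    p,R,o=pose(); c=cam('wrist'); im=ctrl.snapshot('wrist'); print(p,o['orientation'],o['force'])
pickle.dump((c,p,o),open('cw5.pkl','wb'))
cv2.imwrite('pics/w5.png',im)
cv2.imwrite('pics/w5c.png',cv2.resize(im[20:180,180:320],None,fx=3.75,fy=3.75,interpolation=cv2.INTER_CUBIC))
im=ctrl.snapshot('side');cv2.imwrite('pics/s5.png',cv2.resize(im[90:240,150:350],None,fx=4,fy=4,interpolation=cv2.INTER_CUBIC))
go([.6135,.0754,.0865],-87.2)
E
```

```text
clock: 6.03
tool_pos: [0.6162, 0.0757, 0.1105]
orientation: [-180.0, -0.0, -87.3]
force: [1.3, -0.4, -4.3]
opening: 0.0559
[0.61624489 0.07567752 0.11052292] [-1.79954665e+02 -5.35915494e-03 -8.72829586e+01] [ 1.33072832 -0.44768695 -4.28505937]
[0.61637455 0.07589925 0.11077997] [-1.79920729e+02  1.30967886e-02 -8.72769848e+01] [-0.69477877 -0.70185901 -4.41597797]
[0.61628093 0.07598926 0.11075963] [-1.79918704e+02  2.04220644e-02 -8.72732353e+01] [-0.31969342  0.24440959 -3.68608001]
go [0.6135, 0.0754, 0.0865] -87.2 [-0.0008  0.0003 -0.0013] [0.0005 0.0025 0.0239]
```

View pics/w5c.png

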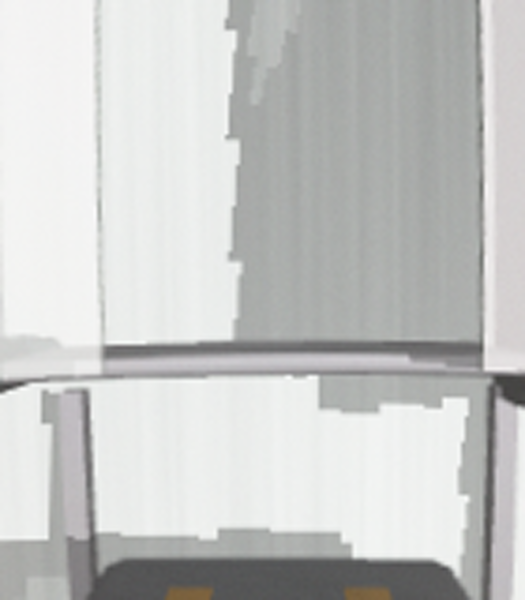

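View pics/s5.png

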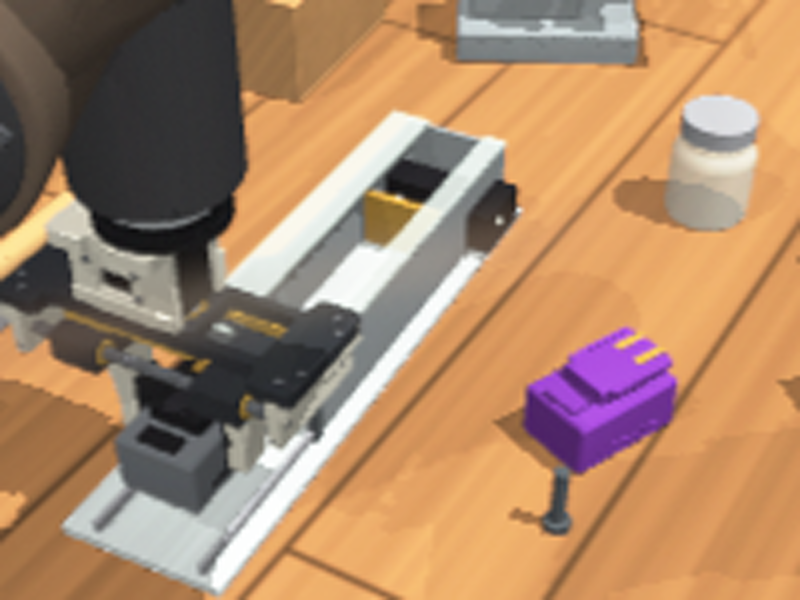

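```bash
python3 - <<'E'
from h import *
import pickle
c,p,o=pickle.load(open('cw5.pkl','rb'));R=Ro.from_euler('xyz',o['orientation'],degrees=True)
f=lambda u,v:(180+(u+.5)/3.75-.5,20+(v+.5)/3.75-.5)
for s,uv,z in(('L far',(86,400),.016),('L near',(93,560),.016),('R far',(495,400),.016),('R near',(492,590),.016),('flapL',(120,377),.055),('flapR',(480,372),.055),('slotL',(103,340),.069),('slotR',(482,340),.069),('slotL',(98,20),.069),('slotR',(480,20),.069)):
    q=onz('wrist',f(*uv),z,c);print(s,np.round(q,4),np.round(R.inv().apply(q-p),4))
E
```

```text
L far [0.6513 0.0111 0.016 ] [ 0.0665 -0.0318  0.0948]
L near [0.6498 0.0391 0.016 ] [ 0.0385 -0.0316  0.0948]
R far [0.582  0.0077 0.016 ] [0.0666 0.0376 0.0947]
R near [0.5796 0.0411 0.016 ] [0.0331 0.0384 0.0947]
flapL [0.6402 0.0043 0.055 ] [ 0.0728 -0.0204  0.0558]
flapR [0.5922 0.0012 0.055 ] [0.0736 0.0277 0.0557]
slotL [ 0.6405 -0.0012  0.069 ] [ 0.0782 -0.0204  0.0418]
slotR [ 0.5948 -0.0034  0.069 ] [0.0783 0.0253 0.0417]
slotL [ 0.6428 -0.0409  0.069 ] [ 0.1181 -0.0208  0.0417]
slotR [ 0.5971 -0.0433  0.069 ] [0.1182 0.0249 0.0417]
```

```bash
python3 -m creep '[[0,0,0,0,0.003,0.006,0.5],[0,0,0,0,0.003,0.012,0.5],[0,0,0,0,0.003,0.017,0.5],[0,0,0,0,0.003,0.021,0.5],[0,0,0,0,0.003,0.024,0.5],[0,0,0,0,0.003,0.024,0.5],[0,0,0,0,0.003,0.024,0.5]]'
python3 - <<'E'
from h import *
im=ctrl.snapshot('side');print(pose()[0],pose()[2]['force']);cv2.imwrite('pics/s6.png',cv2.resize(im[90:240,150:350],None,fx=4,fy=4,interpolation=cv2.INTER_CUBIC))
E
```

```text
clock: 6.82
tool_pos: [0.6119, 0.0755, 0.0867]
orientation: [179.9, -0.1, -87.2]
force: [-9.4, 1.5, 17.1]
opening: 0.0558
[0.6118846  0.07557023 0.0867571 ] [-8.74466223  0.13632998 17.83827191]
```

View pics/s6.png

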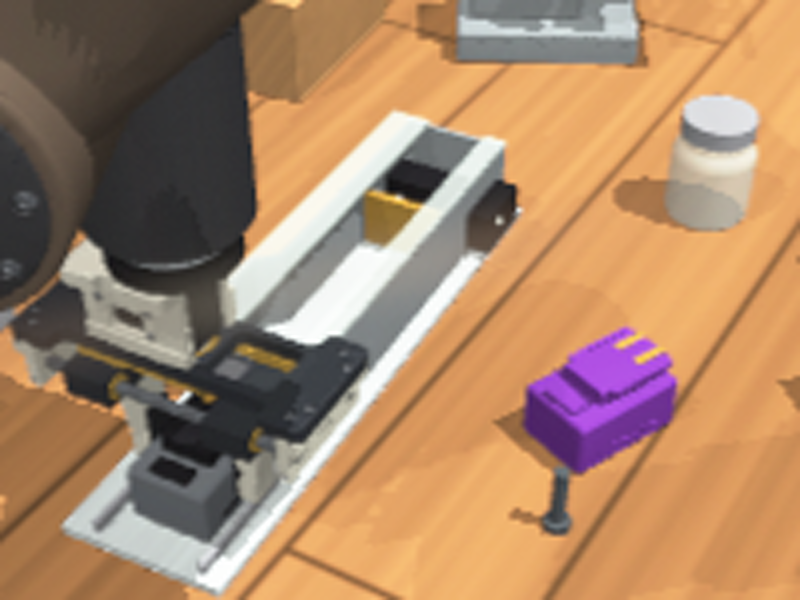

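The pack is in contact with the deck: z is 86.7 mm and the expected value was about 86.5. I'll ease up and release.

```bash
python3 -m creep '[[0,0,0,0,-0.001,-0.001,0.5],[0,0,0,0,-0.001,-0.001,0.5],[0,0,0,0,-0.001,-0.001,0.8],[0,0,0,0,-0.001,-0.001,1],[0,0,0,0,-0.001,-0.001,1],[0,0,0,0,-0.001,-0.001,1],[0,0,0,0,-0.001,-0.001,1]]'
python3 -m creep '[[0,0,0,0,0,-0.01,1],[0,0,0,0,0,-0.03,1],[0,0,0,0,0,-0.06,1],[0,0,0,-0.04,0,-0.1,1],[0,0,0,-0.07,0,-0.12,1],[0,0,0,-0.09,0,-0.12,1],[0,0,0,-0.09,0,-0.12,1]]'
python3 - <<'E'
from h import *
import pickle
p,R,o=pose(); c=cam('wrist'); im=ctrl.snapshot('wrist'); print(p,o['orientation'],o['force'])
pickle.dump((c,p,o),open('cw7.pkl','wb'))
cv2.imwrite('pics/w7.png',im)
im=ctrl.snapshot('side');cv2.imwrite('pics/s7.png',cv2.resize(im[90:240,150:350],None,fx=4,fy=4,interpolation=cv2.INTER_CUBIC))
E
```

```text
clock: 7.45
tool_pos: [0.6136, 0.0757, 0.0859]
orientation: [179.9, -0.0, -87.3]
force: [0.3, -0.2, -0.2]
opening: 0.0833
clock: 8.03
tool_pos: [0.6106, 0.1702, 0.21]
orientation: [-179.7, 0.1, -87.1]
force: [0.6, -0.6, 0.5]
opening: 0.0878
[0.61064245 0.17016048 0.21004841] [-1.79715230e+02  1.45587788e-01 -8.70977081e+01] [ 0.63403279 -0.64155693  0.46040777]
```

View pics/w7.png

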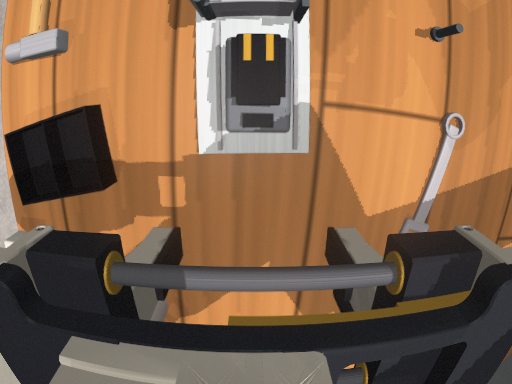

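View pics/s7.png

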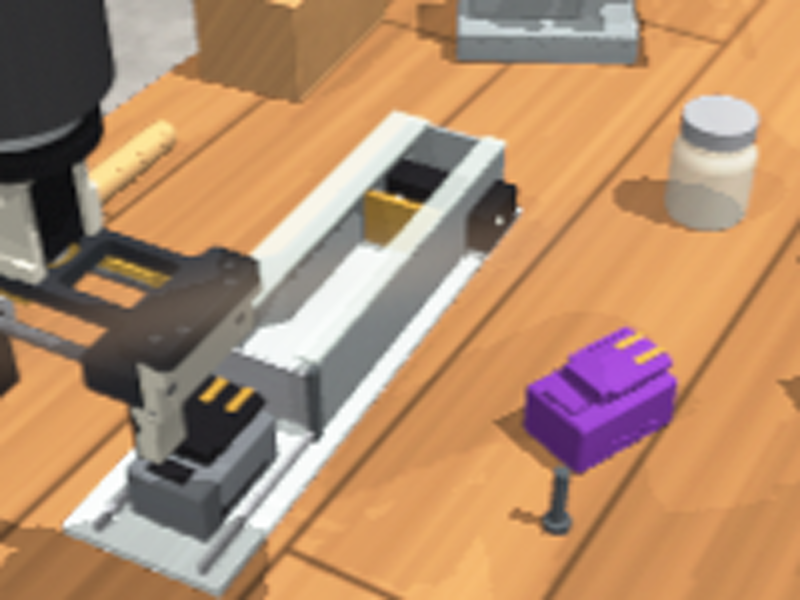

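The pack lies flat between the kerbs, terminals towards the shut flap. Next I'll turn the jaw line along the bay, shut the fingers and go behind the tail.

```bash
python3 - <<'E'
from h import *
import pickle
c,p,o=pickle.load(open('cw7.pkl','rb'))
for s,uv in(('tailL',(227,130)),('tailR',(289,130)),('noseL',(227,42)),('noseR',(287,42))): print(s,np.round(onz('wrist',uv,.048,c),4))
go([.614,.152,.15],2.8)
E
```

```text
tailL [0.6365 0.1146 0.048 ]
tailR [0.5833 0.1118 0.048 ]
noseL [0.6398 0.0382 0.048 ]
noseR [0.5894 0.0356 0.048 ]
go [0.614, 0.152, 0.15] 2.8 [-2.0000e-04  3.0000e-04 -1.5703e+00] [ 0.015  -0.0041  0.0571]
```

```bash
python3 -m creep '[[0,0,-1.57,0.015,-0.004,0.01,0],[0,0,-1.57,0.015,-0.004,0.01,0],[0,0,-1.57,0.015,-0.004,0.01,0],[0,0,-1.57,0.015,-0.004,0.01,0],[0,0,-1.57,0.015,-0.004,0.01,0],[0,0,-1.57,0.015,-0.004,0.01,0],[0,0,-1.57,0.015,-0.004,0.01,0],[0,0,-1.57,0.015,-0.004,0.02,0],[0,0,-1.57,0.015,-0.004,0.03,0],[0,0,-1.57,0.015,-0.004,0.04,0],[0,0,-1.57,0.015,-0.004,0.05,0],[0,0,-1.57,0.015,-0.004,0.057,0]]'
python3 - <<'E'
from h import *
cv2.imwrite('pics/w8.png',ctrl.snapshot('wrist'))
im=ctrl.snapshot('side');cv2.imwrite('pics/s8.png',cv2.resize(im[90:240,150:350],None,fx=4,fy=4,interpolation=cv2.INTER_CUBIC))
go([.614,.148,.09],2.8)
E
```

```text
clock: 9.13
tool_pos: [0.6132, 0.1493, 0.1475]
orientation: [179.9, 0.2, -1.1]
force: [-0.8, -0.3, -0.2]
opening: 0.0134
go [0.614, 0.148, 0.09] 2.8 [ 0.0023  0.0048 -0.0712] [0.0014 0.0011 0.0572]
```

View pics/w8.png

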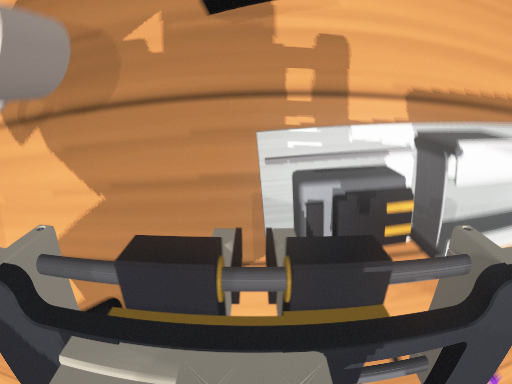

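View pics/s8.png

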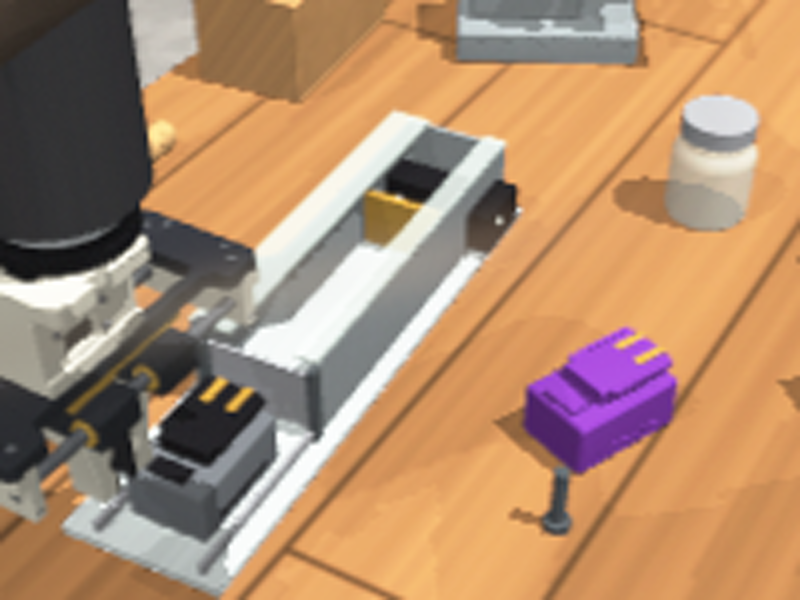

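```bash
python3 -m creep '[[0.001,0,-0.07,0.0015,0,0,0],[0.001,0,-0.07,0.0015,0,0,0],[0.001,0,-0.07,0.0015,0,0,0],[0.001,0,-0.07,0.0015,0,0.015,0],[0.001,0,-0.07,0.0015,0,0.03,0],[0.001,0,-0.07,0.0015,0,0.045,0],[0.001,0,-0.07,0.0015,0,0.057,0],[0.001,0,-0.07,0.0015,0,0.057,0],[0.001,0,-0.07,0.0015,0,0.057,0]]'
python3 - <<'E'
from h import *
cv2.imwrite('pics/w9.png',ctrl.snapshot('wrist'));o=pose()[2];print(o['force'],o['opening'])
im=ctrl.snapshot('side');cv2.imwrite('pics/s9.png',cv2.resize(im[90:240,150:350],None,fx=4,fy=4,interpolation=cv2.INTER_CUBIC))
go([.614,.148,.09],2.8)
E
```

```text
clock: 9.98
tool_pos: [0.6151, 0.1505, 0.0916]
orientation: [180.0, 0.1, 2.6]
force: [-0.8, -0.1, 0.9]
opening: 0.0008
[ 0.28778859 -0.19147492  1.26772845] 0.0002507653424479963
go [0.614, 0.148, 0.09] 2.8 [-0.0007  0.0002 -0.0029] [-0.002   0.0029  0.0029]
```

View pics/w9.png

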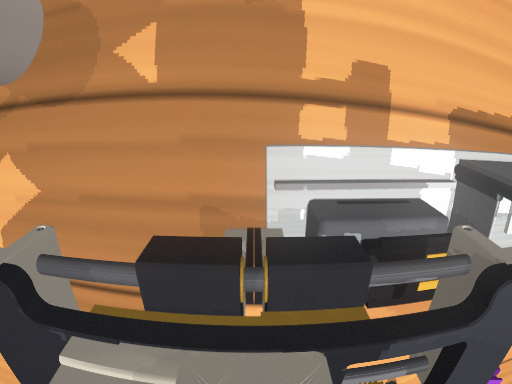

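View pics/s9.png

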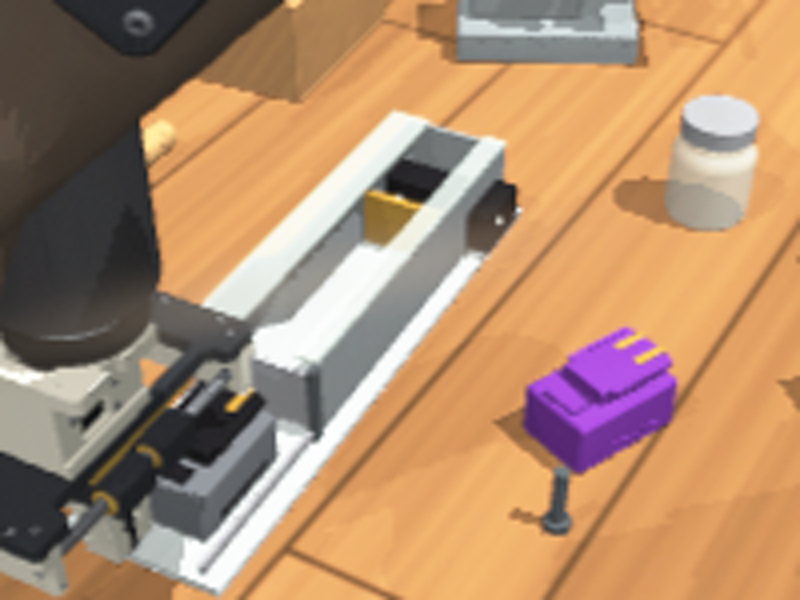

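```bash
python3 -m creep '[[0,0,0,-0.002,0.005,0.001,0],[0,0,0,-0.002,0.01,0.001,0],[0,0,0,-0.002,0.015,0.001,0],[0,0,0,-0.002,0.02,0.001,0],[0,0,0,-0.002,0.025,0.001,0],[0,0,0,-0.002,0.03,0.001,0],[0,0,0,-0.002,0.034,0.001,0],[0,0,0,-0.002,0.038,0.001,0],[0,0,0,-0.002,0.038,0.001,0]]'
python3 - <<'E'
from h import *
cv2.imwrite('pics/w10.png',ctrl.snapshot('wrist'));p,R,o=pose();print(p,o['force'],o['opening'])
im=ctrl.snapshot('top');cv2.imwrite('pics/t10.png',cv2.resize(im[95:185,180:380],None,fx=4,fy=4,interpolation=cv2.INTER_CUBIC))
im=ctrl.snapshot('side');cv2.imwrite('pics/s10.png',cv2.resize(im[90:240,150:350],None,fx=4,fy=4,interpolation=cv2.INTER_CUBIC))
E
```

```text
clock: 10.83
tool_pos: [0.6154, 0.1121, 0.0912]
orientation: [-180.0, 0.0, 2.7]
force: [0.7, 0.6, 0.5]
opening: 0.0007
[0.61517653 0.11215601 0.09105063] [ 0.60117687  0.99475485 -0.56654218] 0.0003286233161944577
```

View pics/w10.png

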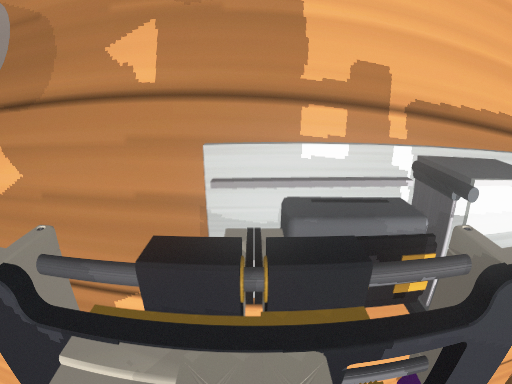

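View pics/s10.png

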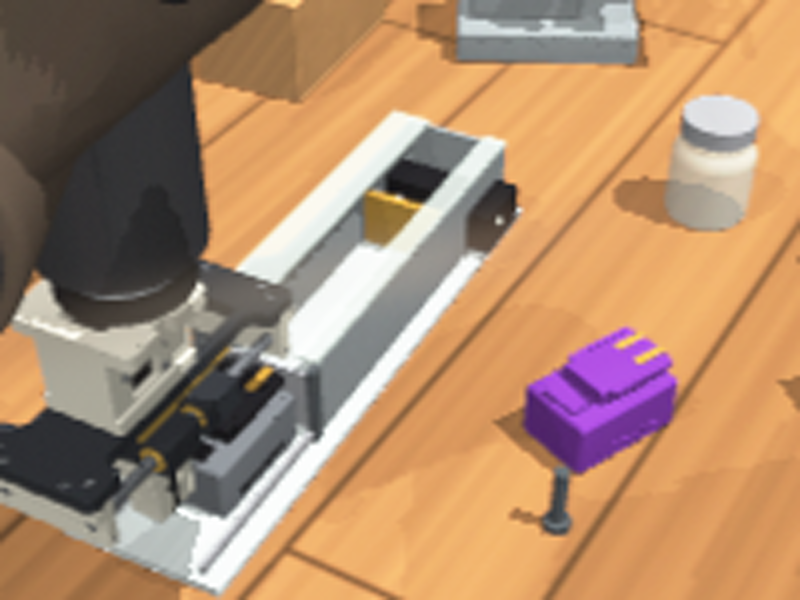

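View pics/t10.png

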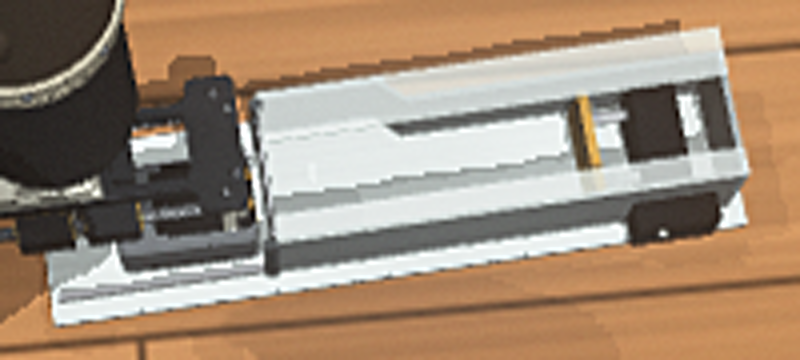

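```bash
python3 -m creep '[[0,0,0,0,0.004,0,0],[0,0,0,0,0.008,0,0],[0,0,0,0,0.012,0,0],[0,0,0,0,0.016,0,0],[0,0,0,0,0.02,0,0],[0,0,0,0,0.024,0,0]]'
python3 -m creep '[[0,0,0,0,0.004,0,0],[0,0,0,0,0.008,0,0],[0,0,0,0,0.012,0,0],[0,0,0,0,0.016,0,0],[0,0,0,0,0.02,0,0],[0,0,0,0,0.024,0,0]]'
python3 - <<'E'
from h import *
cv2.imwrite('pics/w11.png',ctrl.snapshot('wrist'));p,R,o=pose();print(p,o['force'],o['opening'])
im=ctrl.snapshot('top');cv2.imwrite('pics/t11.png',cv2.resize(im[95:185,180:380],None,fx=4,fy=4,interpolation=cv2.INTER_CUBIC))
im=ctrl.snapshot('side');cv2.imwrite('pics/s11.png',cv2.resize(im[90:240,150:350],None,fx=4,fy=4,interpolation=cv2.INTER_CUBIC))
E
```

```text
clock: 11.48
tool_pos: [0.6161, 0.0897, 0.0909]
orientation: [-179.9, 0.0, 2.7]
force: [-1.9, 11.0, 1.0]
opening: 0.0005
clock: 11.98
tool_pos: [0.6171, 0.065, 0.0907]
orientation: [-179.9, 0.1, 2.7]
force: [0.0, 6.7, 1.3]
opening: 0.0004
[0.61705753 0.06435006 0.0907157 ] [-0.45629501  3.22869474 -0.37906072] 0.00023204735707956368
```

View pics/w11.png

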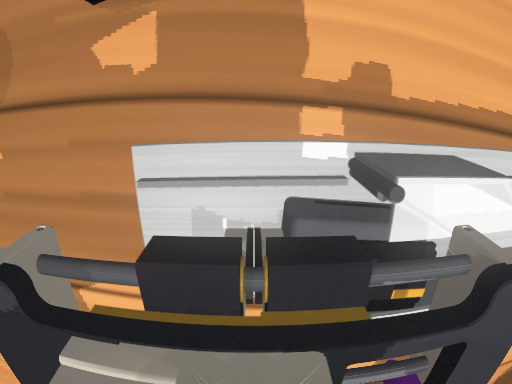

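View pics/t11.png

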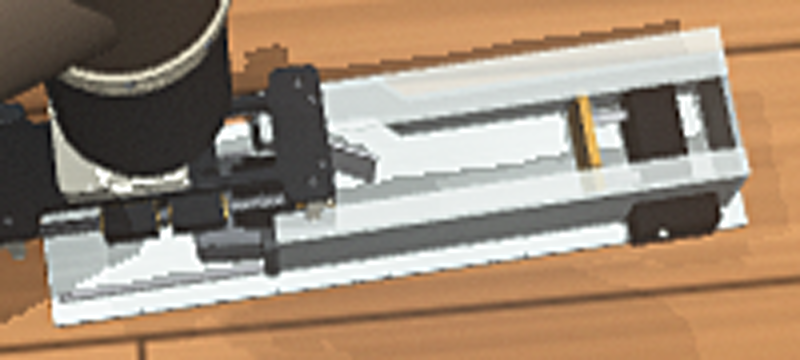

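View pics/s11.png

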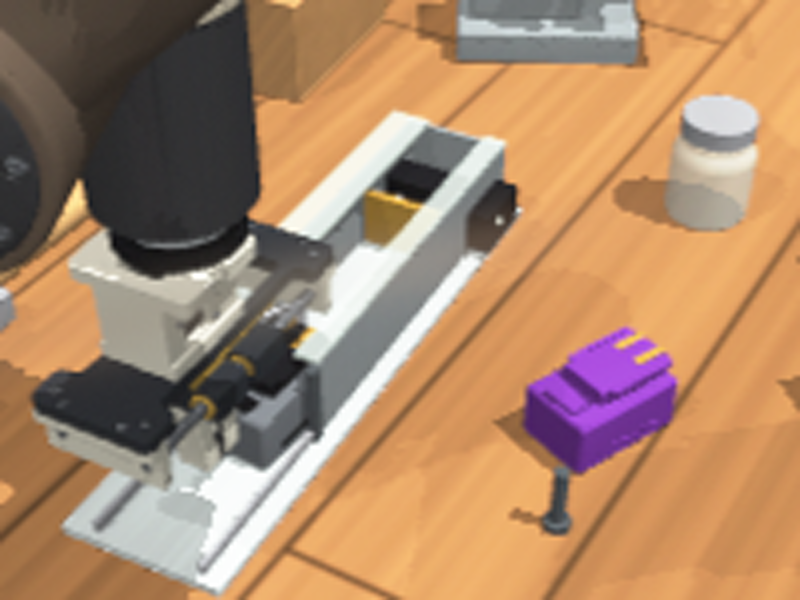

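```bash
python3 -m creep '[[0,0,0,0,0.004,0,0],[0,0,0,0,0.008,0,0],[0,0,0,0,0.012,0,0],[0,0,0,0,0.016,0,0],[0,0,0,0,0.02,0,0],[0,0,0,0,0.024,0,0],[0,0,0,0,0.028,0,0],[0,0,0,0,0.032,0,0],[0,0,0,0,0.036,0,0],[0,0,0,0,0.04,0,0]]'
python3 - <<'E'
from h import *
cv2.imwrite('pics/w12.png',ctrl.snapshot('wrist'));p,R,o=pose();print(p,o['force'],o['opening'])
im=ctrl.snapshot('top');cv2.imwrite('pics/t12.png',cv2.resize(im[95:185,180:380],None,fx=4,fy=4,interpolation=cv2.INTER_CUBIC))
im=ctrl.snapshot('side');cv2.imwrite('pics/s12.png',cv2.resize(im[90:240,150:350],None,fx=4,fy=4,interpolation=cv2.INTER_CUBIC))
E
```

```text
clock: 12.97
tool_pos: [0.6191, 0.0245, 0.0908]
orientation: [-180.0, 0.1, 2.7]
force: [-0.3, 4.5, -0.2]
opening: 0.0006
[0.61900543 0.02379117 0.09077192] [ 0.80045552  1.94307238 -0.09765797] 0.0007361597562333499
```

View pics/w12.png

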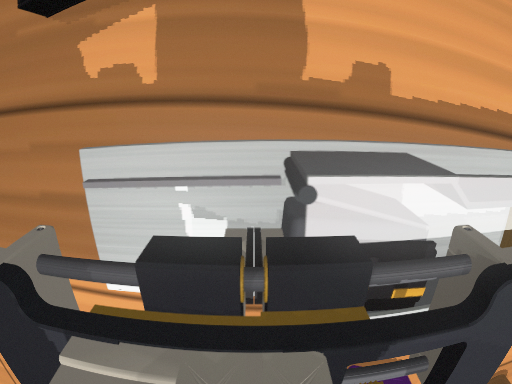

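View pics/t12.png

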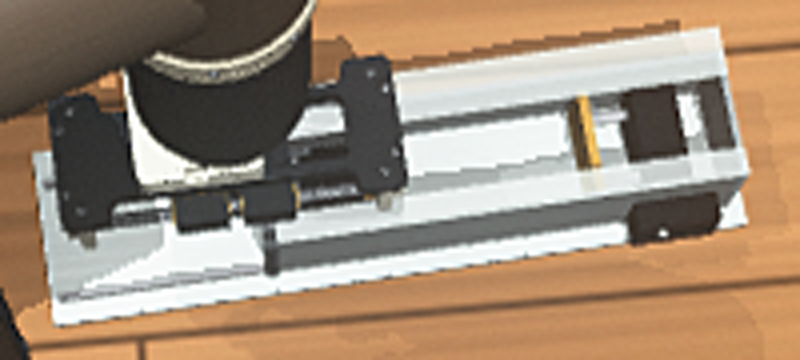

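View pics/s12.png

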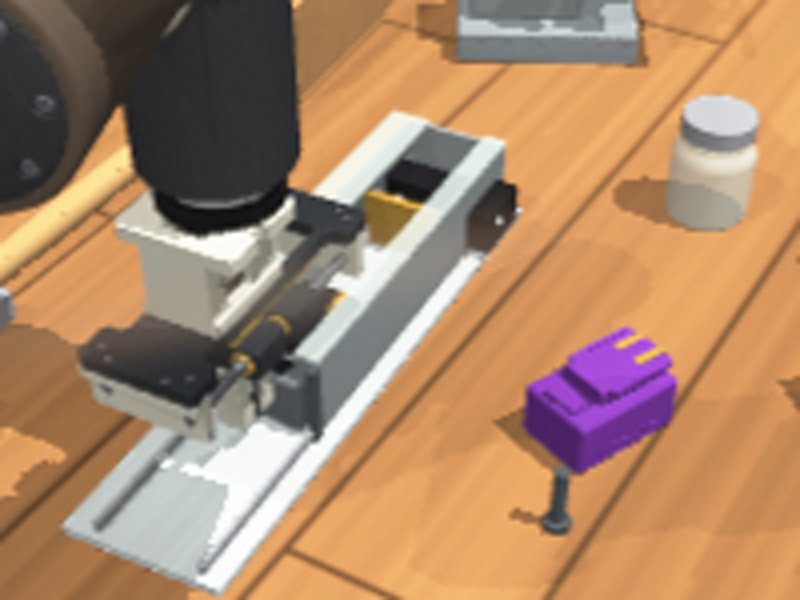

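```bash
python3 -m creep '[[0,0,0,0,0.004,0,0],[0,0,0,0,0.008,0,0],[0,0,0,0,0.012,0,0],[0,0,0,0,0.016,0,0],[0,0,0,0,0.02,0,0],[0,0,0,0,0.024,0,0],[0,0,0,0,0.028,0,0],[0,0,0,0,0.032,0,0],[0,0,0,0,0.036,0,0],[0,0,0,0,0.04,0,0]]'
python3 -m creep '[[0,0,0,0,0.003,0,0],[0,0,0,0,0.006,0,0],[0,0,0,0,0.009,0,0],[0,0,0,0,0.012,0,0],[0,0,0,0,0.015,0,0],[0,0,0,0,0.018,0,0],[0,0,0,0,0.02,0,0]]'
python3 - <<'E'
from h import *
cv2.imwrite('pics/w13.png',ctrl.snapshot('wrist'));p,R,o=pose();print(p,o['force'],o['opening'])
im=ctrl.snapshot('top');cv2.imwrite('pics/t13.png',cv2.resize(im[95:185,180:380],None,fx=4,fy=4,interpolation=cv2.INTER_CUBIC))
im=ctrl.snapshot('side');cv2.imwrite('pics/s13.png',cv2.resize(im[90:240,150:350],None,fx=4,fy=4,interpolation=cv2.INTER_CUBIC))
E
```

```text
clock: 13.95
tool_pos: [0.6209, -0.0157, 0.0908]
orientation: [-180.0, 0.1, 2.7]
force: [-2.1, 2.7, 0.2]
opening: 0.0
clock: 14.53
tool_pos: [0.6219, -0.0355, 0.0908]
orientation: [-180.0, 0.1, 2.7]
force: [-2.8, 3.1, -0.7]
opening: 0.0003
[ 0.62197194 -0.03575103  0.09088544] [-0.48794525  1.99825032 -0.05895762] 0.00023956682953830548
```

View pics/t13.png

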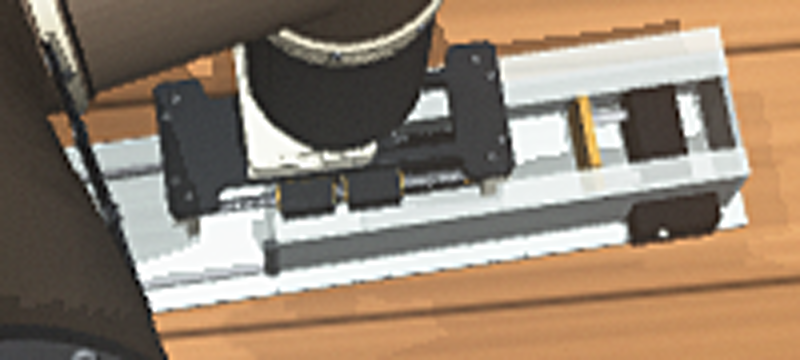

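View pics/s13.png

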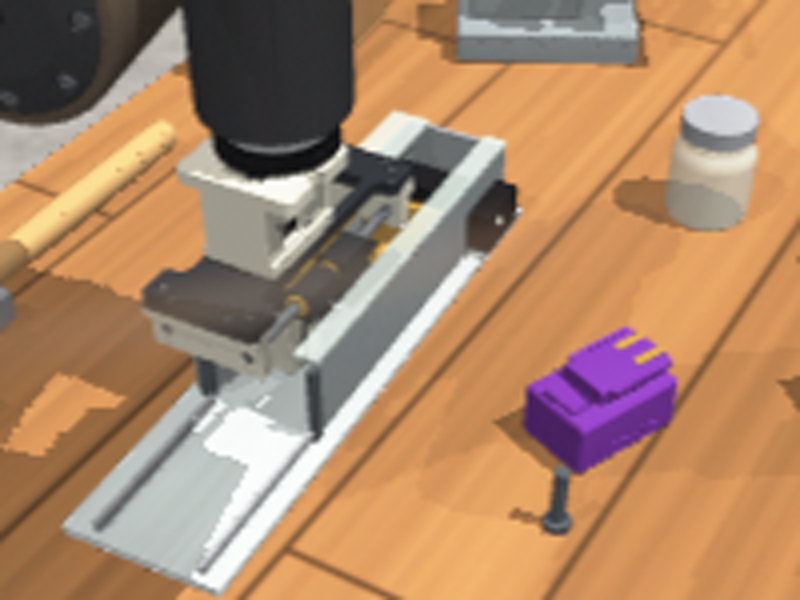

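View pics/w13.png

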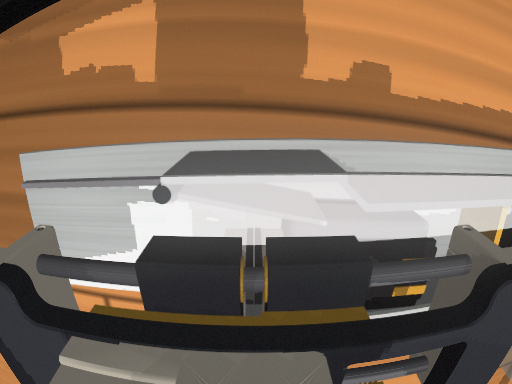

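```bash
python3 -m creep '[[0,0,0,0,0.002,0,0],[0,0,0,0,0.004,0,0],[0,0,0,0,0.006,0,0],[0,0,0,0,0.008,0,0],[0,0,0,0,0.01,0,0],[0,0,0,0,0.012,0,0],[0,0,0,0,0.014,0,0]]'
for i in 1 ; do python3 -m creep '[[0,0,0,0,0.001,0,0],[0,0,0,0,0.002,0,0],[0,0,0,0,0.003,0,0],[0,0,0,0,0.004,0,0]]'; done
python3 -m creep '[[0,0,0,0,0.001,0,0],[0,0,0,0,0.002,0,0],[0,0,0,0,0.003,0,0],[0,0,0,0,0.004,0,0]]'
```

```text
clock: 15.27
tool_pos: [0.6228, -0.049, 0.0911]
orientation: [-180.0, 0.0, 2.7]
force: [-1.9, 4.5, 2.2]
opening: 0.0003
clock: 15.6
tool_pos: [0.623, -0.053, 0.0911]
orientation: [-180.0, 0.1, 2.7]
force: [-1.6, 5.6, 3.1]
opening: 0.0002
clock: 15.93
tool_pos: [0.6232, -0.057, 0.0911]
orientation: [-180.0, 0.0, 2.7]
force: [-1.9, 5.6, 1.8]
opening: 0.0007
```

```bash
python3 - <<'E'
from h import *
import pickle
c=cam('wrist');im=ctrl.snapshot('wrist');pickle.dump(c,open('cw14.pkl','wb'));p,R,o=pose();print(p,o['force'],o['opening'])
cv2.imwrite('pics/w14.png',cv2.resize(im[130:330,320:512],None,fx=3,fy=3,interpolation=cv2.INTER_CUBIC))
im=ctrl.snapshot('top');cv2.imwrite('pics/t14.png',cv2.resize(im[95:185,230:380],None,fx=5,fy=5,interpolation=cv2.INTER_CUBIC))
E
```

```text
[ 0.62326853 -0.05712467  0.09105238] [-1.02691832  3.88332888  3.34118412] 0.0004246030916036595
```

View pics/w14.png

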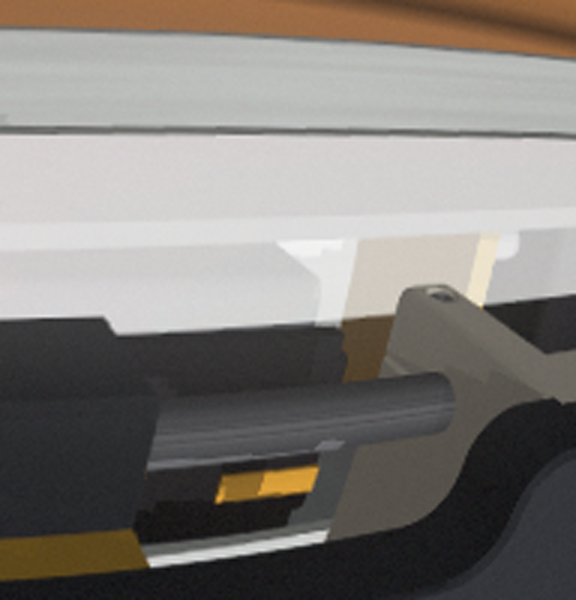

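View pics/t14.png

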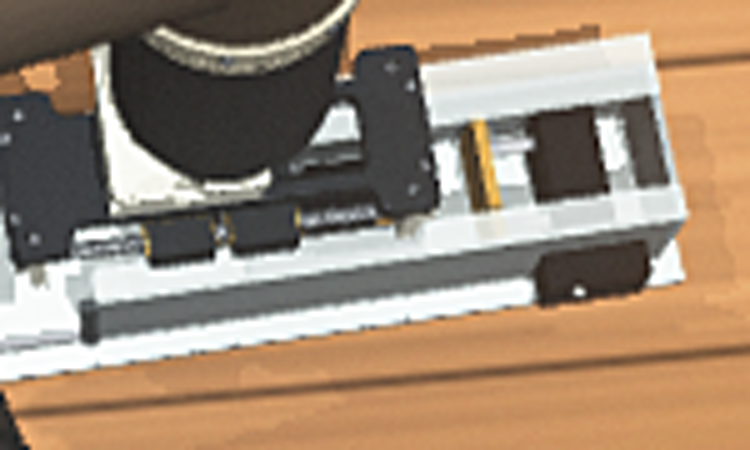

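```bash
python3 - <<'E'
from h import *
import pickle
c=pickle.load(open('cw14.pkl','rb'))
f=lambda u,v:(320+(u+.5)/3-.5,130+(v+.5)/3-.5)
for s,uv in (('nose bot',(320,290)),('plate bot',(350,290))): q=onz('wrist',f(*uv),.009,c);print(s,np.round(q,4))
q=onz('wrist',f(322,480),.034,c);print('nose front mid',q)
cv=cam('top')
for uv in((463,125),(478,205)): 
  for z in (.05,.06): print(np.round(onz('top',(230+uv[0]/5,95+uv[1]/5),z,cv),4))
E
python3 -m creep '[[0,0,0,0,0.001,0,0],[0,0,0,0,0.002,0,0],[0,0,0,0,0.003,0,0],[0,0,0,0,0.003,0,0]]'
python3 -m creep '[[0,0,0,0,0.001,0,0],[0,0,0,0,0.002,0,0],[0,0,0,0,0.003,0,0],[0,0,0,0,0.003,0,0]]'
```

```text
nose bot [ 0.6278 -0.1845  0.009 ]
plate bot [ 0.6278 -0.1941  0.009 ]
nose front mid [ 0.58873502 -0.18366597  0.034     ]
[ 0.6565 -0.1839  0.05  ]
[ 0.6527 -0.1821  0.06  ]
[ 0.6155 -0.186   0.05  ]
[ 0.612  -0.1841  0.06  ]
clock: 16.37
tool_pos: [0.6233, -0.0601, 0.091]
orientation: [-180.0, 0.1, 2.7]
force: [-0.8, 4.4, 3.2]
opening: 0.0004
clock: 16.7
tool_pos: [0.6235, -0.0631, 0.091]
orientation: [-180.0, 0.1, 2.7]
force: [-2.0, 3.6, 2.5]
opening: 0.0004
```

```bash
for i in 1 2; do :; done
python3 -m creep '[[0,0,0,0,0.001,0,0],[0,0,0,0,0.002,0,0],[0,0,0,0,0.002,0,0]]' | grep -E 'tool|force'
python3 -m creep '[[0,0,0,0,0.001,0,0],[0,0,0,0,0.002,0,0],[0,0,0,0,0.002,0,0]]' | grep -E 'tool|force'
```

```text
tool_pos: [0.6235, -0.0651, 0.091]
force: [-1.2, 4.9, 3.2]
tool_pos: [0.6237, -0.0669, 0.091]
force: [-0.9, 4.6, 2.8]
```

```bash
python3 - <<'E'
from h import *
im=ctrl.snapshot('wrist');p,R,o=pose();print(p,o['force'])
cv2.imwrite('pics/w15.png',cv2.resize(im[130:330,320:512],None,fx=3,fy=3,interpolation=cv2.INTER_CUBIC))
E
```

```text
[ 0.62371003 -0.06692559  0.09101859] [-1.48571922  5.058116    3.13356519]
```

View pics/w15.png

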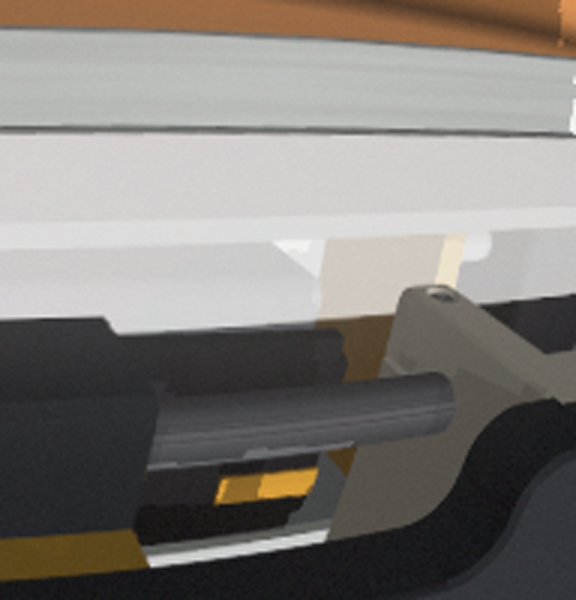

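```bash
python3 -m creep '[[0,0,0,0,0.001,0,0],[0,0,0,0,0.002,0,0],[0,0,0,0,0.002,0,0]]' | grep -E 'tool|force'
python3 -m creep '[[0,0,0,0,0.001,0,0],[0,0,0,0,0.002,0,0],[0,0,0,0,0.002,0,0]]' | grep -E 'tool|force'
```

```text
tool_pos: [0.6238, -0.0689, 0.091]
force: [-1.5, 4.9, 2.5]
tool_pos: [0.6239, -0.0709, 0.091]
force: [-1.6, 5.0, 2.9]
```

```bash
python3 -m creep '[[0,0,0,0,0.001,0,0],[0,0,0,0,0.002,0,0],[0,0,0,0,0.002,0,0]]' | grep -E 'tool|force'
python3 -m creep '[[0,0,0,0,0.001,0,0],[0,0,0,0,0.002,0,0],[0,0,0,0,0.002,0,0]]' | grep -E 'tool|force'
python3 - <<'E'
from h import *
im=ctrl.snapshot('wrist');p,R,o=pose();print(p,o['force'])
cv2.imwrite('pics/w16.png',cv2.resize(im[130:330,320:512],None,fx=3,fy=3,interpolation=cv2.INTER_CUBIC))
im=ctrl.snapshot('side');cv2.imwrite('pics/s16.png',cv2.resize(im[90:190,230:330],None,fx=6,fy=6,interpolation=cv2.INTER_CUBIC))
E
```

```text
tool_pos: [0.6239, -0.073, 0.091]
force: [-0.7, 4.9, 4.3]
tool_pos: [0.624, -0.075, 0.091]
force: [-2.2, 4.3, 3.6]
[ 0.62399542 -0.0750011   0.09101531] [-1.85897177  3.86619189  3.48902252]
```

View pics/w16.png

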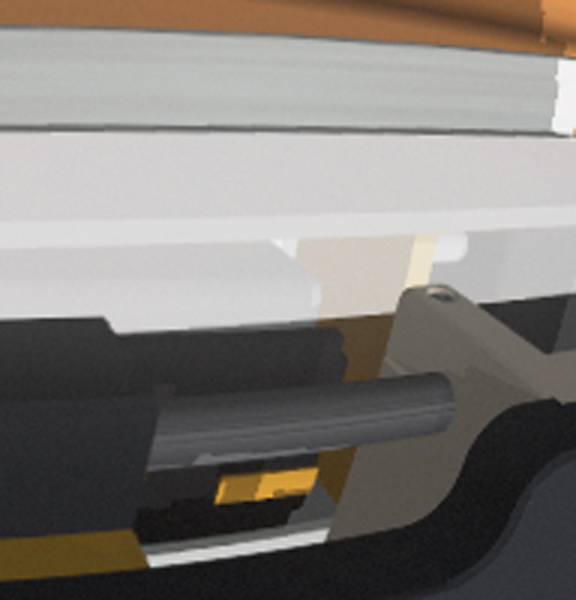

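View pics/s16.png

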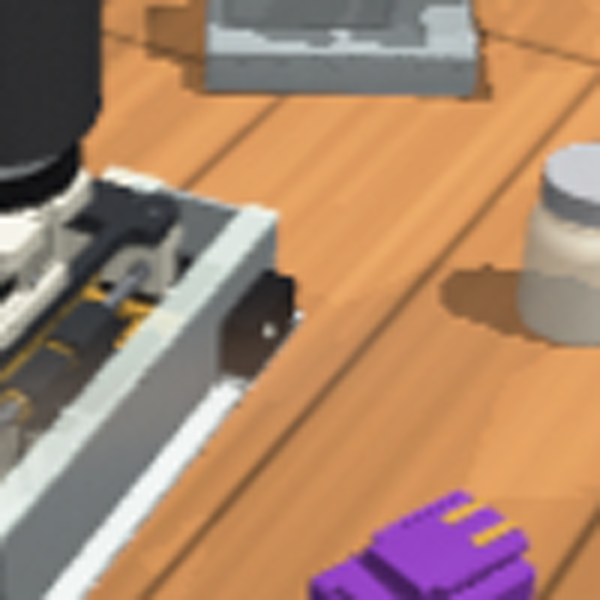

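```bash
python3 -m creep '[[0,0,0,0,0.001,0,0],[0,0,0,0,0.002,0,0],[0,0,0,0,0.002,0,0]]' | grep -E 'tool|force'
python3 -m creep '[[0,0,0,0,0.001,0,0],[0,0,0,0,0.001,0,0]]' | grep -E 'tool|force'
python3 -m creep '[[0,0,0,0,0.001,0,0],[0,0,0,0,0.001,0,0]]' | grep -E 'tool|force'
python3 -m creep '[[0,0,0,0,0.001,0,0],[0,0,0,0,0.001,0,0]]' | grep -E 'tool|force'
```

```text
tool_pos: [0.6241, -0.077, 0.091]
force: [-1.3, 5.3, 3.0]
tool_pos: [0.6241, -0.078, 0.091]
force: [-1.1, 4.6, 2.7]
tool_pos: [0.6242, -0.079, 0.091]
force: [-1.5, 5.0, 3.3]
tool_pos: [0.6242, -0.08, 0.091]
force: [-2.0, 5.5, 2.9]
```

```bash
python3 -m creep '[[0,0,0,0,0.001,0,0],[0,0,0,0,0.001,0,0]]' | grep -E 'tool|force'
python3 -m creep '[[0,0,0,0,0.001,0,0],[0,0,0,0,0.001,0,0]]' | grep -E 'tool|force'
python3 - <<'E'
from h import *
im=ctrl.snapshot('wrist');p,R,o=pose();print(p,o['force'])
cv2.imwrite('pics/w17.png',cv2.resize(im[130:330,320:512],None,fx=3,fy=3,interpolation=cv2.INTER_CUBIC))
E
```

```text
tool_pos: [0.6243, -0.081, 0.091]
force: [-1.5, 5.4, 4.1]
tool_pos: [0.6243, -0.082, 0.091]
force: [-1.8, 4.7, 3.1]
[ 0.62428317 -0.0819881   0.09100449] [-1.36075801  5.10404754  4.17498447]
```

View pics/w17.png

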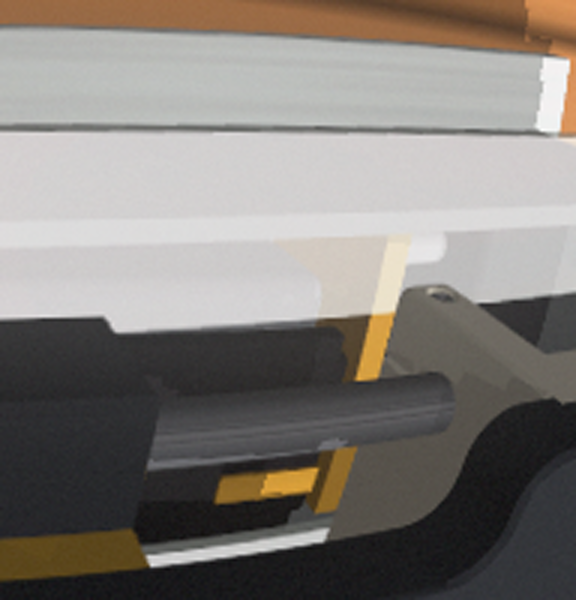

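```bash
python3 -m creep '[[0,0,0,0,0.001,0,0],[0,0,0,0,0.001,0,0]]' | grep -E 'tool|force'
python3 -m creep '[[0,0,0,0,0.001,0,0],[0,0,0,0,0.001,0,0]]' | grep -E 'tool|force'
python3 -m creep '[[0,0,0,0,0.001,0,0],[0,0,0,0,0.001,0,0]]' | grep -E 'tool|force'
```

```text
tool_pos: [0.6244, -0.083, 0.091]
force: [-1.2, 5.1, 3.1]
tool_pos: [0.6245, -0.0841, 0.091]
force: [-1.4, 5.0, 3.1]
tool_pos: [0.6247, -0.0852, 0.091]
force: [-0.0, 3.0, 3.2]
```

```bash
python3 -m creep '[[0,0,0,0,0.001,0,0],[0,0,0,0,0.001,0,0]]' | grep -E 'tool|force'
python3 -m creep '[[0,0,0,0,0.001,0,0],[0,0,0,0,0.001,0,0]]' | grep -E 'tool|force'
python3 - <<'E'
from h import *
im=ctrl.snapshot('wrist');p,R,o=pose();print(p,o['force'])
cv2.imwrite('pics/w18.png',cv2.resize(im[130:330,320:512],None,fx=3,fy=3,interpolation=cv2.INTER_CUBIC))
cv2.imwrite('pics/w18f.png',im)
E
```

```text
tool_pos: [0.6247, -0.0862, 0.091]
force: [-0.0, 3.5, 3.5]
tool_pos: [0.6246, -0.0872, 0.091]
force: [0.9, 4.2, 2.9]
[ 0.62466026 -0.08717453  0.09099327] [0.5708482  2.94950415 3.78159495]
```

View pics/w18.png

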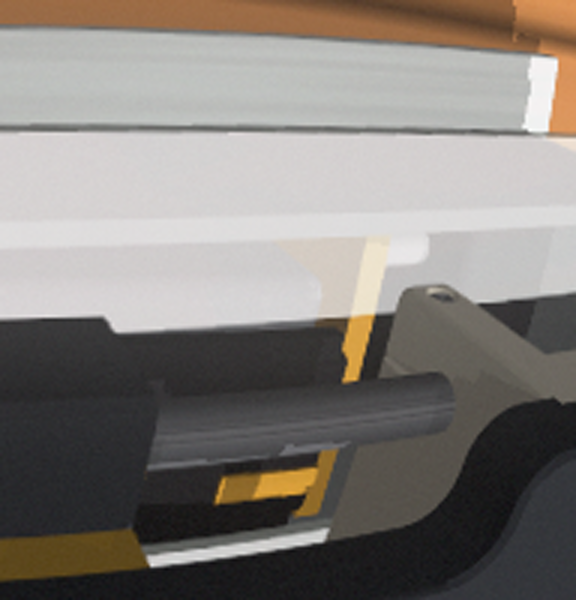

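View pics/w18f.png

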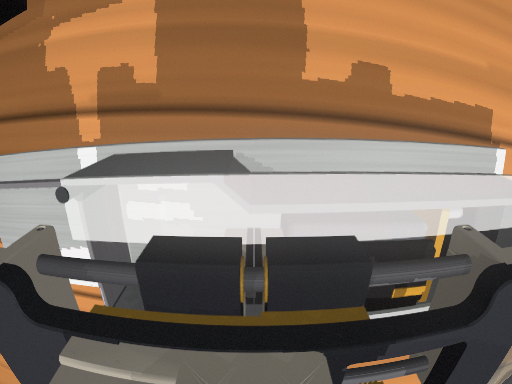

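```bash
python3 -m creep '[[0,0,0,0,0.001,0,0],[0,0,0,0,0.001,0,0]]' | grep -E 'tool|force'
python3 -m creep '[[0,0,0,0,0.001,0,0],[0,0,0,0,0.001,0,0]]' | grep -E 'tool|force'
python3 -m creep '[[0,0,0,0,0.001,0,0],[0,0,0,0,0.001,0,0]]' | grep -E 'tool|force'
```

```text
tool_pos: [0.6246, -0.0881, 0.091]
force: [0.0, 3.6, 3.9]
tool_pos: [0.6246, -0.0888, 0.091]
force: [-0.5, 6.3, 4.6]
tool_pos: [0.6246, -0.0894, 0.091]
force: [-1.0, 8.8, 5.4]
```

Contact felt at TCP y≈-0.0885: the force rose from 3.6 to 8.8 N. I'll go on to about 5 mm of give.

```bash
python3 -m creep '[[0,0,0,0,0.001,0,0],[0,0,0,0,0.001,0,0]]' | grep -E 'tool|force'
python3 -m creep '[[0,0,0,0,0.001,0,0],[0,0,0,0,0.001,0,0]]' | grep -E 'tool|force'
```

```text
tool_pos: [0.6246, -0.0902, 0.091]
force: [-1.8, 9.6, 6.1]
tool_pos: [0.6246, -0.091, 0.091]
force: [-1.2, 11.4, 5.8]
```

```bash
python3 -m creep '[[0,0,0,0,0.001,0,0],[0,0,0,0,0.001,0,0]]' | grep -E 'tool|force'
python3 -m creep '[[0,0,0,0,0.001,0,0],[0,0,0,0,0.001,0,0]]' | grep -E 'tool|force'
python3 -m creep '[[0,0,0,0,0.001,0,0],[0,0,0,0,0.001,0,0]]' | grep -E 'tool|force'
python3 - <<'E'
from h import *
im=ctrl.snapshot('wrist');p,R,o=pose();print(p,o['force'])
cv2.imwrite('pics/w19.png',cv2.resize(im[130:330,320:512],None,fx=3,fy=3,interpolation=cv2.INTER_CUBIC))
E
```

```text
tool_pos: [0.6246, -0.0918, 0.091]
force: [-1.7, 12.4, 6.0]
tool_pos: [0.6247, -0.0926, 0.091]
force: [-2.6, 13.1, 7.2]
tool_pos: [0.6247, -0.0935, 0.091]
force: [-2.9, 14.0, 6.9]
[ 0.62468106 -0.0934793   0.09103834] [-2.16744591 13.29632228  6.35175097]
```

View pics/w19.png

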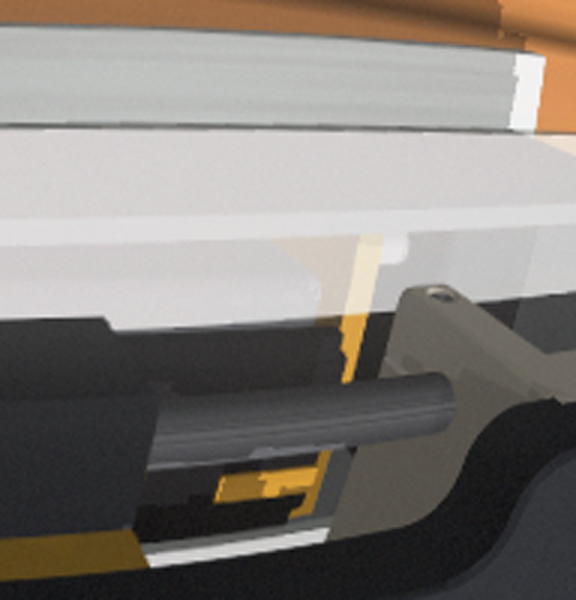

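Give is about 4.5–5 mm: the force grew about 1 N/mm from 8.8 to 13–14 N, and the plate now stays fixed relative to the pack in view. I'll ease back and lift out.

```bash
python3 -m creep '[[0,0,0,0,0,0,0],[0,0,0,0,0,0,0],[0,0,0,0,-0.001,0,0],[0,0,0,0,-0.002,0,0],[0,0,0,0,-0.003,0,0],[0,0,0,0,-0.004,0,0],[0,0,0,0,-0.005,0,0],[0,0,0,0,-0.006,0,0],[0,0,0,0,-0.007,0,0],[0,0,0,0,-0.008,0,0],[0,0,0,0,-0.009,0,0],[0,0,0,0,-0.009,0,0]]'
python3 - <<'E'
from h import *
im=ctrl.snapshot('wrist');p,R,o=pose();print(p,o['force'])
cv2.imwrite('pics/w20.png',im)
E
```

```text
clock: 22.75
tool_pos: [0.6245, -0.0861, 0.0908]
orientation: [-180.0, 0.1, 2.7]
force: [-0.8, 0.0, -0.8]
opening: 0.0002
[ 0.62443289 -0.08610275  0.09083311] [-0.31959202  0.02188479  0.45053704]
```

View pics/w20.png

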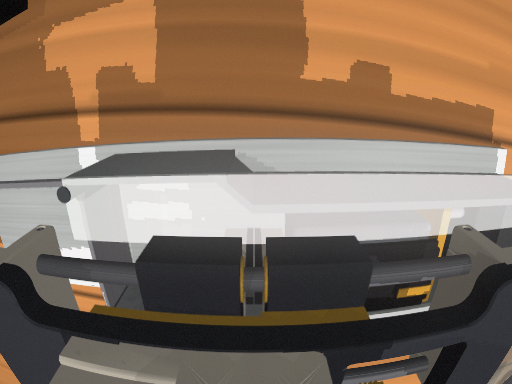

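Force is zero, so the fingers are free of the pack. Lifting straight up.

```bash
python3 -m creep '[[0,0,0,0,0,-0.015,0],[0,0,0,0,0,-0.035,0],[0,0,0,0,0,-0.06,0],[0,0,0,0,0,-0.09,0],[0,0,0,0,0,-0.12,0],[0,0,0,0,0,-0.15,0],[0,0,0,0,-0.04,-0.18,0],[0,0,0,0,-0.08,-0.2,0],[0,0,0,0,-0.12,-0.2,0],[0,0,0,0,-0.16,-0.2,0],[0,0,0,0,-0.2,-0.2,0],[0,0,0,0,-0.22,-0.2,0]]'
python3 - <<'E'
from h import *
p,R,o=pose();print(p,o['force'])
im=ctrl.snapshot('top');cv2.imwrite('pics/t21.png',cv2.resize(im[95:185,180:380],None,fx=4,fy=4,interpolation=cv2.INTER_CUBIC))
im=ctrl.snapshot('side');cv2.imwrite('pics/s21.png',cv2.resize(im[90:240,150:350],None,fx=4,fy=4,interpolation=cv2.INTER_CUBIC))
cv2.imwrite('pics/s21f.png',im)
E
```

```text
clock: 23.8
tool_pos: [0.614, 0.1369, 0.2915]
orientation: [-179.9, 0.0, 2.8]
force: [1.7, -0.1, 0.4]
opening: 0.0002
[0.61399076 0.13694209 0.29148585] [ 1.66355723 -0.14487279  0.38348292]
```

View pics/t21.png

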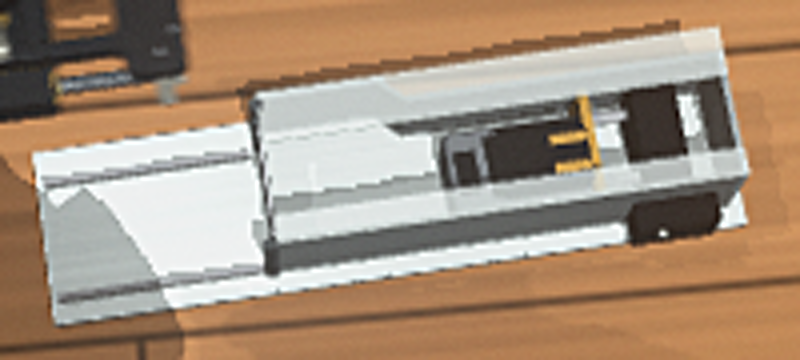

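View pics/s21.png

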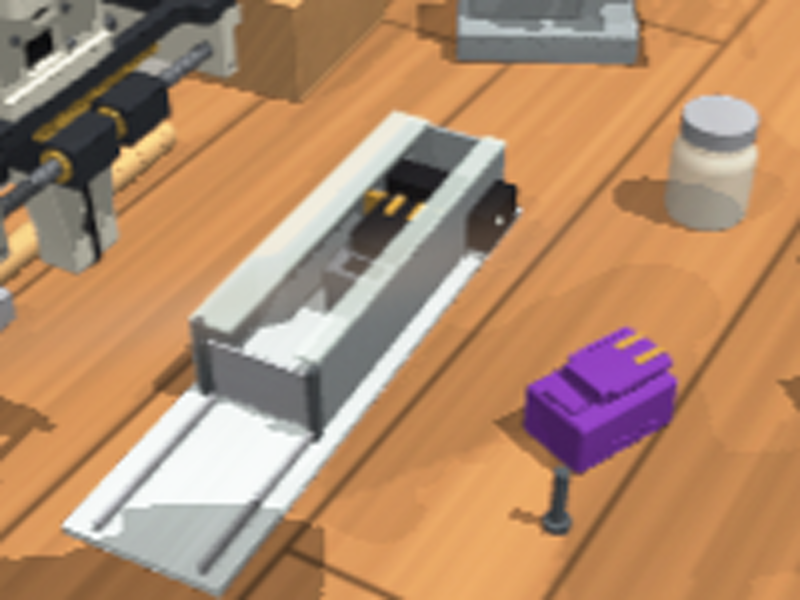

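View pics/s21f.png

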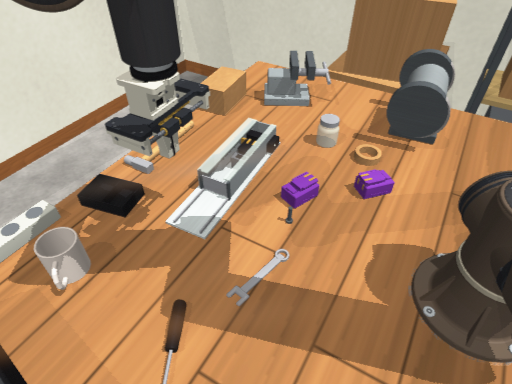

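```bash
python3 -m creep '[[0,0,0,0,0,0,0],[0,0,0,0,0,0,0],[0,0,0,0,0,0,0],[0,0,0,0,0,0,0],[0,0,0,0,0,0,0],[0,0,0,0,0,0,0]]'
python3 - <<'E'
from h import *
c=cam('top');T1=lambda u,v:(180+(u+.5)/4-.5,95+(v+.5)/4-.5)
q=onz('top',T1(592,125),.0605,c);t=onz('top',T1(442,160),.048,c);print('nose strip',q,'tail',t,'bay x ~',.0025-q[1],.0025-t[1])
a=cv2.imread('pics/top0.png');b=ctrl.snapshot('top')
d=(cv2.absdiff(a,b).max(2)>60)
for n,(x,y) in dict(spanner=(190,240),driver=(100,225),jar=(413,190),tape=(412,250),bolt=(260,225)).items(): print(n,d[y-15:y+15,x-15:x+15].mean())
cv2.imwrite('pics/t22.png',b)
ctrl.close_job()
E
```

```text
clock: 24.4
tool_pos: [0.6145, 0.1328, 0.291]
orientation: [-180.0, 0.1, 2.6]
force: [0.5, 0.4, 0.5]
opening: 0.0002
nose strip [ 0.63662675 -0.19200726  0.0605    ] tail [ 0.6274429  -0.10225911  0.048     ] bay x ~ 0.19450725739092495 0.10475910689355
spanner 0.0
driver 0.25555555555555554
jar 0.0
tape 0.0
bolt 0.0
the job is handed in; nothing more can be done
```

View pics/t22.png

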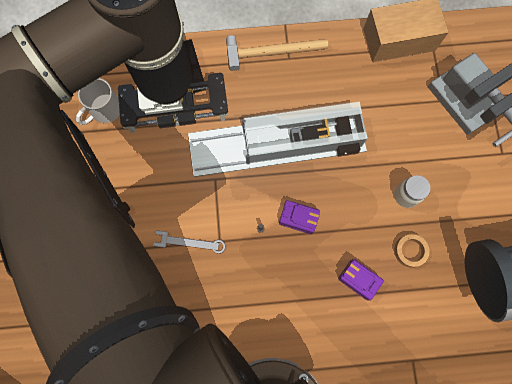

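The pack is in the bay and pressed home, with the flap shut behind it. I handed the job in at about 24 s of the 64 s allowed; no verdict is reported.

- **What I did:** I gripped the pack across its width and laid it between the kerbs, terminal end towards the shut flap. Then I pushed it through with shut fingers in the slot. I felt the contact plate at tool y ≈ -88 mm and eased on until it had given about 4.5–5 mm. I backed off until the force was zero and lifted clear.
- **Plate give:** this is inferred. The push force rose from about 9 to 13–14 N at roughly 1 N per mm, and the plate stayed still relative to the pack in the wrist view.
- **Last views:** they show the flap shut and the pack straight behind it. Its nose is about 194 mm and its tail about 105 mm behind the gate, and the gripper touches nothing.
- **Bystanders:** the spanner, jar, tape roll and bolt showed no change in the top view. The same check flagged a 26% change at the screwdriver. The arm hid it from above in the last picture, but it looked untouched in the side view after the retreat.
- **Disagreements:** the measured pack span of about 90 mm is 6 mm over its real 84 mm, which shows the error of the single-view picks. An early wrist-view estimate of the nose was also about 20 mm further in than the tool position implied. I went by the felt contact.

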